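# Fill the corn pan and put up its sign

## Task

Gather every cut piece of corn from the chopping board onto the three-lipped tray, tip them all together out over the tray's open edge into the steel display pan, and put the empty tray back flat on its rubber mat. Only when the corn is in the pan, take the blank price sign off its little stand, hook it over the bare end of the front rail well clear of the pan (nothing is lowered past open food) with its card facing the customers, and slide it along the rail, hooked all the way, until it hangs centred in front of the pan. Leave the other things on the table where they are.

Things in the scene. Friction and masses are not known exactly. Their poses are not given: they have to be found in the camera images.
- board: Wooden chopping board, 240 (its x) x 150 (its y) x 15 mm, fixed to the table. Origin: centre of its underside.
- tray: Loose aluminium tray (0.2 kg), lips on three sides, open edge at its +x, wooden handle at -x. Origin: centre of the floor's underside; z up. Floor 180 (x) x 190 (y) x 3 mm. Side lips (y = +-93 mm) 30 mm high, back lip (x = -90 mm) 40 mm high, all 3 mm thick. It starts on its rubber mat.
- tray_grip (a point): Grip point on the handle, in the tray's frame (-115, 0, 45) mm, 25 mm behind the back lip. The handle is a straight bar from x = -90 to -160 mm, y = 0, 14 mm wide (y), 26 mm tall, its mid-height 45 mm above the tray's underside. Axes as the tray's. A loaded tray is nose-heavy: grip firmly.
- tray_nose (a point): Middle of the tray's open edge, on the floor: in the tray's frame (90, 0, 3) mm. Axes as the tray's.
- mat: Flat black rubber mat, 250 (x) x 240 (y) x 3 mm, fixed. The tray's place. Origin: centre of its underside.
- pan: Open rectangular steel display pan, fixed, 240 mm (its x) by 300 mm (its y, parallel to the rail), 65 mm high, walls and floor 4 mm, with a rim 6 mm wide round the top. Origin: centre of its underside, 155 mm from the rail, on the robot's side. Axes parallel to the rail's.
- rail: Front rail, fixed: round steel bar, 12 mm diameter, 460 mm long along its y, axis 160 mm above the table, on a 16 mm post at each end; the posts end 8 mm above the axis. The pan stands before its right (-y) half; the left (+y) end is bare. Origin: on the table below the bar's middle.
- rail_mid (a point): Middle of the bar, on its axis. y runs along the bar towards its bare end, z up, x towards the customers.
- stand: Little stand on which the sign waits, fixed: a wooden foot 80 x 120 x 10 mm, a post, and a cross bar of 12 mm diameter and 120 mm length along its y, axis 115 mm above the table. Origin: centre of the foot's underside. Stands beyond the bare end of the rail.
- sign: Loose blank price sign (0.14 kg) with rigid hooks, hanging on the stand's bar. Origin: where a bar's axis lies when it hangs seated; z up, x the way the card faces, y along the bar. Two flat steel hooks, 12 mm wide, at y = +-40 mm pass over the bar (undersides z = +6 mm) and down behind it to z = -45 mm; the gap for the bar is 20 mm (x = -10 to +10 mm), open below.
- corn1: Cut piece of corn cob, a round of 40 mm diameter and 36 mm length, about 40 g, with flat cut ends, starting upright on the chopping board. Origin: its middle; z along its axis. Absent in some starts (then None from the beginning).
- corn2: Cut piece of corn cob, a round of 40 mm diameter and 36 mm length, about 40 g, with flat cut ends, starting upright on the chopping board. Origin: its middle; z along its axis. Absent in some starts (then None from the beginning).
- corn3: Cut piece of corn cob, a round of 40 mm diameter and 36 mm length, about 40 g, with flat cut ends, starting upright on the chopping board. Origin: its middle; z along its axis. Absent in some starts (then None from the beginning).
- corn4: Cut piece of corn cob, a round of 40 mm diameter and 36 mm length, about 40 g, with flat cut ends, starting upright on the chopping board. Origin: its middle; z along its axis. Absent in some starts (then None from the beginning).
- corn5: Cut piece of corn cob, a round of 40 mm diameter and 36 mm length, about 40 g, with flat cut ends, starting upright on the chopping board. Origin: its middle; z along its axis. Absent in some starts (then None from the beginning).
- corn6: Cut piece of corn cob, a round of 40 mm diameter and 36 mm length, about 40 g, with flat cut ends, starting upright on the chopping board. Origin: its middle; z along its axis. Absent in some starts (then None from the beginning).
- sauce: Closed brown glass bottle, 60 mm diameter, 190 mm tall, on the customers' side of the rail. To be left alone. Origin: centre of its underside.
- chili: Glass jar with a steel cap, 66 mm diameter, 90 mm tall, on the robot's side of the pan. To be left alone. Origin: centre of its underside.
- cup: White mug, 72 mm diameter, 85 mm tall, to the right of the pan. To be left alone. Origin: centre of its underside.
- limes: Steel bowl, 170 mm across, 60 mm high, heaped with limes to 85 mm, on the customers' side. To be left alone. Origin: centre of its underside.
- cob: Whole, uncut corn cob lying on the table cloth, 44 mm thick, about 200 mm long. Not one of the cut pieces. To be left alone. Origin: centre of its underside.
- spoon: Spoon lying on the cloth near the chopping board. To be left alone. Origin: middle of its underside.
- dish: Small blue bowl, 120 mm across, 30 mm high, to the right of the pan. To be left alone. Origin: centre of its underside.
- sign_card (a point): Middle of the sign's card: in the sign's frame (12, 0, -32) mm. The card is 120 mm wide (y), 4 mm thick, from z = -75 to +10 mm. It hangs nearly plumb and slides along a bar with ordinary friction. The wooden tab on top of the sign, to grip it by, is 10 mm thick (x = -5 to +5), 44 mm wide (y), from z = +14 to +58 mm.
Not all that is in view belongs to the job. What is shaped like the corn2 but purple or turquoise is not meant.

How it is judged (in metres and radians):
On the way, in this order (a step that is already met when the one before it is completed fails the run):
1. every piece of corn is on the tray (x of corn1 in the frame of tray between -0.09 and 0.09 m and y of corn1 in the frame of tray between -0.095 and 0.095 m and z of corn1 in the frame of tray between 0 and 0.07 m and x of corn2 in the frame of tray between -0.09 and 0.09 m and y of corn2 in the frame of tray between -0.095 and 0.095 m and z of corn2 in the frame of tray between 0 and 0.07 m and x of corn3 in the frame of tray between -0.09 and 0.09 m and y of corn3 in the frame of tray between -0.095 and 0.095 m and z of corn3 in the frame of tray between 0 and 0.07 m and x of corn4 in the frame of tray between -0.09 and 0.09 m and y of corn4 in the frame of tray between -0.095 and 0.095 m and z of corn4 in the frame of tray between 0 and 0.07 m and x of corn5 in the frame of tray between -0.09 and 0.09 m and y of corn5 in the frame of tray between -0.095 and 0.095 m and z of corn5 in the frame of tray between 0 and 0.07 m and x of corn6 in the frame of tray between -0.09 and 0.09 m and y of corn6 in the frame of tray between -0.095 and 0.095 m and z of corn6 in the frame of tray between 0 and 0.07 m and angle between tray's own z axis and vertical below 0.3 rad), for 0.2 s.
2. the tray is tipped with its open edge low over the pan, no piece being anywhere but on the tray or in or above the pan (angle between tray's own z axis and vertical above 0.45 rad and x of tray_nose in the frame of pan between -0.118 and 0.118 m and y of tray_nose in the frame of pan between -0.148 and 0.148 m and z of tray_nose in the frame of pan below 0.18 m and angle between tray's own x axis and vertical above 1.9 rad and ((x of corn1 in the frame of tray between -0.09 and 0.09 m and y of corn1 in the frame of tray between -0.095 and 0.095 m and z of corn1 in the frame of tray between 0 and 0.07 m) or (x of corn1 in the frame of pan between -0.118 and 0.118 m and y of corn1 in the frame of pan between -0.148 and 0.148 m and z of corn1 in the frame of pan between 0 and 0.3 m)) and ((x of corn2 in the frame of tray between -0.09 and 0.09 m and y of corn2 in the frame of tray between -0.095 and 0.095 m and z of corn2 in the frame of tray between 0 and 0.07 m) or (x of corn2 in the frame of pan between -0.118 and 0.118 m and y of corn2 in the frame of pan between -0.148 and 0.148 m and z of corn2 in the frame of pan between 0 and 0.3 m)) and ((x of corn3 in the frame of tray between -0.09 and 0.09 m and y of corn3 in the frame of tray between -0.095 and 0.095 m and z of corn3 in the frame of tray between 0 and 0.07 m) or (x of corn3 in the frame of pan between -0.118 and 0.118 m and y of corn3 in the frame of pan between -0.148 and 0.148 m and z of corn3 in the frame of pan between 0 and 0.3 m)) and ((x of corn4 in the frame of tray between -0.09 and 0.09 m and y of corn4 in the frame of tray between -0.095 and 0.095 m and z of corn4 in the frame of tray between 0 and 0.07 m) or (x of corn4 in the frame of pan between -0.118 and 0.118 m and y of corn4 in the frame of pan between -0.148 and 0.148 m and z of corn4 in the frame of pan between 0 and 0.3 m)) and ((x of corn5 in the frame of tray between -0.09 and 0.09 m and y of corn5 in the frame of tray between -0.095 and 0.095 m and z of corn5 in the frame of tray between 0 and 0.07 m) or (x of corn5 in the frame of pan between -0.118 and 0.118 m and y of corn5 in the frame of pan between -0.148 and 0.148 m and z of corn5 in the frame of pan between 0 and 0.3 m)) and ((x of corn6 in the frame of tray between -0.09 and 0.09 m and y of corn6 in the frame of tray between -0.095 and 0.095 m and z of corn6 in the frame of tray between 0 and 0.07 m) or (x of corn6 in the frame of pan between -0.118 and 0.118 m and y of corn6 in the frame of pan between -0.148 and 0.148 m and z of corn6 in the frame of pan between 0 and 0.3 m))), for 0.04 s.
3. with all the corn in the pan, the sign is hooked over the bare end of the rail, clear of the pan (x of corn1 in the frame of pan between -0.118 and 0.118 m and y of corn1 in the frame of pan between -0.148 and 0.148 m and z of corn1 in the frame of pan between 0 and 0.065 m and x of corn2 in the frame of pan between -0.118 and 0.118 m and y of corn2 in the frame of pan between -0.148 and 0.148 m and z of corn2 in the frame of pan between 0 and 0.065 m and x of corn3 in the frame of pan between -0.118 and 0.118 m and y of corn3 in the frame of pan between -0.148 and 0.148 m and z of corn3 in the frame of pan between 0 and 0.065 m and x of corn4 in the frame of pan between -0.118 and 0.118 m and y of corn4 in the frame of pan between -0.148 and 0.148 m and z of corn4 in the frame of pan between 0 and 0.065 m and x of corn5 in the frame of pan between -0.118 and 0.118 m and y of corn5 in the frame of pan between -0.148 and 0.148 m and z of corn5 in the frame of pan between 0 and 0.065 m and x of corn6 in the frame of pan between -0.118 and 0.118 m and y of corn6 in the frame of pan between -0.148 and 0.148 m and z of corn6 in the frame of pan between 0 and 0.065 m and x of sign in the frame of rail_mid between -0.009 and 0.009 m and z of sign in the frame of rail_mid between -0.008 and 0.008 m and y of sign in the frame of rail_mid between -0.22 and 0.22 m and angle between sign's own z axis and vertical below 0.3 rad and angle between the y axis of sign and the y axis of rail, either way round below 0.15 rad and (y of sign in the frame of pan above 0.13 m or y of sign in the frame of pan below -0.13 m)), for 0.2 s.
4. the sign, still hooked, is sliding along the rail towards the pan's middle (x of sign in the frame of rail_mid between -0.009 and 0.009 m and z of sign in the frame of rail_mid between -0.008 and 0.008 m and y of sign in the frame of rail_mid between -0.22 and 0.22 m and angle between sign's own z axis and vertical below 0.3 rad and angle between the y axis of sign and the y axis of rail, either way round below 0.15 rad and (y of sign in the frame of pan above 0.03 m or y of sign in the frame of pan below -0.03 m) and not (y of sign in the frame of pan above 0.12 m or y of sign in the frame of pan below -0.12 m)), for 0.1 s.
At the end, for the whole second after the job is handed in: All corn at rest inside the pan; tray flat, upright, its middle within 70 mm of the mat's; sign hanging at rest on the rail, seated within 8 mm in height, within 0.3 rad of plumb, card to the customers, its middle within 25 mm of the pan's along the rail (x of corn1 in the frame of pan between -0.118 and 0.118 m and y of corn1 in the frame of pan between -0.148 and 0.148 m and z of corn1 in the frame of pan between 0 and 0.065 m and linear speed of each of corn1, corn2, corn3, corn4, corn5, corn6, sign below 0.03 m/s and x of corn2 in the frame of pan between -0.118 and 0.118 m and y of corn2 in the frame of pan between -0.148 and 0.148 m and z of corn2 in the frame of pan between 0 and 0.065 m and x of corn3 in the frame of pan between -0.118 and 0.118 m and y of corn3 in the frame of pan between -0.148 and 0.148 m and z of corn3 in the frame of pan between 0 and 0.065 m and x of corn4 in the frame of pan between -0.118 and 0.118 m and y of corn4 in the frame of pan between -0.148 and 0.148 m and z of corn4 in the frame of pan between 0 and 0.065 m and x of corn5 in the frame of pan between -0.118 and 0.118 m and y of corn5 in the frame of pan between -0.148 and 0.148 m and z of corn5 in the frame of pan between 0 and 0.065 m and x of corn6 in the frame of pan between -0.118 and 0.118 m and y of corn6 in the frame of pan between -0.148 and 0.148 m and z of corn6 in the frame of pan between 0 and 0.065 m and horizontal distance between tray and mat below 0.07 m and height (world z) of tray below 0.009 m and angle between tray's own z axis and vertical below 0.06 rad and linear speed of tray below 0.02 m/s and x of sign in the frame of rail_mid between -0.009 and 0.009 m and z of sign in the frame of rail_mid between -0.008 and 0.008 m and y of sign in the frame of rail_mid between -0.22 and 0.22 m and angle between sign's own z axis and vertical below 0.3 rad and angle between the y axis of sign and the y axis of rail, either way round below 0.15 rad and not (y of sign in the frame of pan above 0.025 m or y of sign in the frame of pan below -0.025 m) and x of sign_card in the frame of rail_mid above 0 m); the robot touches nothing.
It fails at once if bottle, jar, cup, bowl of limes, whole cob, spoon or small dish is moved more than 40 mm (distance of any of sauce, chili, cup, limes, cob, spoon, dish from where it was at the start of the episode above 0.04 m).
Of corn1, corn2, corn3, corn4, corn5, corn6 only 4 to 6 are there at a start; the rules pass over those that are not, and their reading is None.
At some moment in a run one of corn1, corn2, corn3, corn4, corn5, corn6, tray may be knocked a few centimetres aside while the robot is not near it.
It also fails if it takes over 208 s, if anything falls off the work surface, if the arm or the gripper's body presses on something with over 40 N, if the wrist force passes 120 N, or if a joint passes its speed limit or range.

## Robot

A 6-joint arm with a two-finger parallel gripper is mounted at the origin on the work surface. World frame = base frame: x ahead of the robot, y to its left, z up, the work surface at z = 0. Lengths are in mm, angles in rad, forces in N, time in s.
With the tool pointing down it reaches from about 400 to 925 mm from the base axis. Payload 12.5 kg.
Tool frame: the origin (TCP) lies where the fingers leave the gripper's body, on its centre line; the fingertips stand 78 mm ahead of it and the grasp point (between the pads) lies 59 mm ahead of it (env.tip_extent is the distance from the TCP to the fingertips, in mm); z points along the fingers, y is the direction in which the jaws open and shut (so a half turn about z gives the same grasp; the last joint's range is limited). The gripper opens to 95 mm and grips with 3 to 60 N. Pads are 20 mm wide; open, the fingers measure 119 mm over their backs; the gripper's body (75 mm by 180 mm) begins 59 mm behind the grasp point.
Start: joints at [-1.402, 0.491, 1.559, -0, 1.092, -0.106], TCP at [169.618, -601.554, 292.261] pointing down, gripper open.
Joint ranges: [-3.1, 3.1], [-0.84, 2.19], [0.05, 2.79], [-1.13, 4.28], [0.06, 2.93], [-2.69, 2.69]. Speed limits (rad/s): [2.22, 2.22, 2.79, 3.14, 3.14, 3.14].

## Interface

Orientations are given as [roll, pitch, yaw] about the fixed x, y, z axes, in that order (R = Rz(yaw) Ry(pitch) Rx(roll)).
In Python, from cell import env gives the robot as it stands. The module is installed in compiled form; this text tells all that it offers.
- The arm moves only by the tool play_rows, never from a script. Its argument "targets" is a list of rows, each an object with "linear": the shift along the tool's x, y, z in mm, a list of three; "turn": the turn about the tool's z in rad. A call has 1 to 20 rows; each row is the pose to reach, as a shift and turn from the pose commanded when the call began, along the tool's axes at that moment; what a row does not reach only later rows make up. A row lasts 1/8 s, in which the tool goes at most 62.5 mm and 10.7 degrees, less where a joint would pass 70% of its speed; a pose out of reach is approached as far as the arm can. A call with a gripper value outside its range is refused whole. "hand" is the finger opening in mm, from 0 to 95.1, set as the call begins (left out, the last holds). The fingers move at their own pace and stop on an object; the grip force is fixed at half the most. Time passes only in rows, so rows that repeat a pose let the fingers close. It gives the time, the measured TCP pose, the force and the opening at its end, in the units of the state.
- env.state(): the state, without advancing time (a new reading comes with each control period).
- env.read_camera(name): name is "side" or "top" or "wrist"; returns (picture, depth): 420x560x3 uint8, red, green, blue; 420x560 float32, mm along the optical axis (not along the pixel's ray), 0 where there is no reading.
- env.camera_params(name): a dict with "fx", "fy", "cx", "cy" (pixels), "R" (3x3) and "t" (3): a world point X has camera coordinates R X + t. Camera axes: x right, y down, z forward; pixel columns grow to the right and rows downward; lengths in mm; the calibration is good to about 2 mm. A picture is of the moment at which its call begins: read the wrist's pose just before it. camera_params takes no time and is no camera call; for the wrist camera it gives the pose at the moment of the call.
- env.job_done(): hands the job in, once; it reports no verdict.
The state is a dict: "t": time; "joints": joint angles; "qvel": joint speeds; "tau": joint torques, N m; "eef_pos": TCP position; "tcp_rot": TCP orientation; "ft_force": force on the tool from outside, world axes, zero at the start; "moment": the same for the moment, N m; "opening": opening from 0.0 (shut) to 1.0 (fully open).
Only numpy, scipy, OpenCV 4.12 (cv2) and the standard library are available. Lean on these libraries where they do the work, as an engineer would, in place of code of your own. Each camera call takes 0.05 s, during which the arm holds its last target.

## Working session

There is one attempt and no reset: what is moved stays moved. The work goes in short steps, Python scripts to look and compute and a tool call to move; the robot and the scene stay as the last step left them, time stands still between calls to the robot, and variables do not carry over. Pictures are saved under pics/ and viewed, and the job is handed in when it is done.

Besides the shell and the picture viewer there is one more tool, called after "Request:" as a command line: name --argument value ..., lists and objects as JSON in quotes. play_rows: Moves the arm, as the interface text tells. Its arguments: {"type":"object","properties":{"targets":{"type":"array","items":{"type":"object","properties":{"linear":{"type":"array","items":{"type":"number"}},"turn":{"type":"number"}}}},"hand":{"type":"number"}},"required":["targets"]}

```bash
mkdir -p pics; ls; python3 - <<'E'
from cell import env
import cv2,json
print(env.state())
for n in ["side","top","wrist"]:
    p,d=env.read_camera(n); cv2.imwrite(f"pics/{n}0.png",p[:,:,::-1])
    import numpy as np; np.save(f"{n}0.npy",d)
    c=env.camera_params(n); print(n,c)
E
```

```text
pics
{'t': 0.0, 'joints': array([-1.40160785e+00,  4.91585582e-01,  1.55944318e+00,  2.67747080e-06,
        1.09168189e+00, -1.05589949e-01]), 'qvel': array([-0.00032864, -0.00068443, -0.00043058, -0.00032611,  0.0010288 ,
       -0.00088426]), 'tau': array([-1.59895280e-03, -6.12655878e+01, -2.58182448e+01,  6.92019006e-02,
        4.82033542e-02, -7.17200328e-05]), 'eef_pos': array([ 169.58663962, -601.39738836,  291.64768649]), 'tcp_rot': array([-3.14048113e+00, -1.20191436e-04,  2.74777121e-01]), 'ft_force': array([-0.42116571, -0.28673721, -0.01790749]), 'moment': array([ 0.02275957, -0.02676299, -0.02277848]), 'opening': 0.9989094603008136}
side {'fx': 470.70880819442186, 'fy': 470.70880819442186, 'cx': 272.88810398150156, 'cy': 212.36919140394627, 'R': array([[-0.6959363 , -0.71809718, -0.00301951],
       [-0.36100125,  0.35348925, -0.8629736 ],
       [ 0.62076627, -0.59948461, -0.50523998]]), 't': array([ 383.22777227,  310.95193596, 1161.64955095])}
top {'fx': 421.25120548215233, 'fy': 421.25120548215233, 'cx': 280.2215324182658, 'cy': 212.22740456309432, 'R': array([[ 2.88273329e-03, -9.99879795e-01, -1.52343452e-02],
       [-9.91089665e-01, -8.28026304e-04, -1.33193805e-01],
       [ 1.33165180e-01,  1.54825643e-02, -9.90972918e-01]]), 't': array([  13.04746726,  546.50074775, 1260.88289043])}
wrist {'fx': 337.57323446199393, 'fy': 337.57323446199393, 'cx': 283.38017551310793, 'cy': 207.7596850192762, 'R': array([[ 0.26970051, -0.96294264, -0.0017644 ],
       [-0.92858924, -0.26056301,  0.26425167],
       [-0.25491894, -0.06963041, -0.96445214]]), 't': array([-623.92794519,  -28.99340999,  391.29091906])}
```

View pics/top0.png

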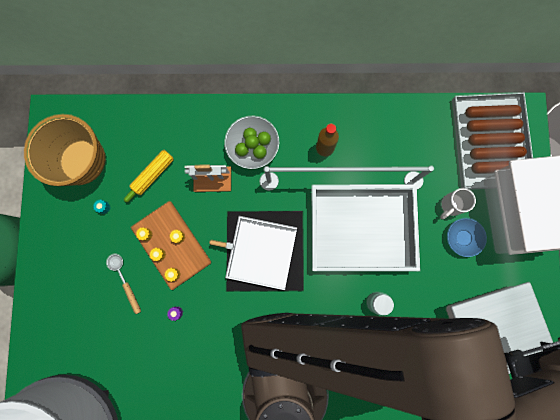

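View pics/side0.png

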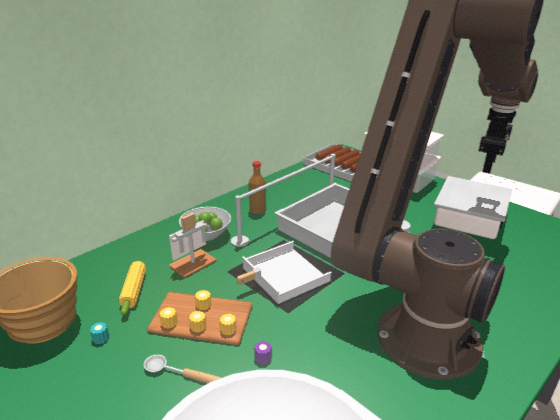

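View pics/wrist0.png

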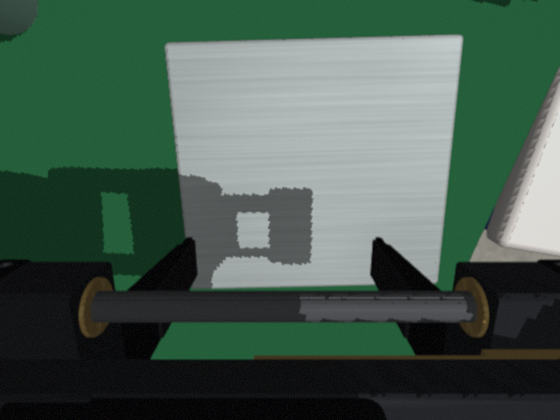

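```bash
cat > h.py <<'E'
from cell import env
import numpy as np, cv2
from scipy.spatial.transform import Rotation as Ro
def cast(n,u,v,z,c=None):
    c=c or env.camera_params(n); R=c['R'];C=-R.T@c['t']
    d=R.T@np.array([(u-c['cx'])/c['fx'],(v-c['cy'])/c['fy'],1]); return C+d*(z-C[2])/d[2]
def proj(n,X,c=None):
    c=c or env.camera_params(n); p=c['R']@np.asarray(X,float)+c['t']; return np.array([c['fx']*p[0]/p[2]+c['cx'],c['fy']*p[1]/p[2]+c['cy']])
def cloud(n,d,c=None):
    c=c or env.camera_params(n); v,u=np.mgrid[:420,:560]
    P=np.stack([(u-c['cx'])/c['fx']*d,(v-c['cy'])/c['fy']*d,d],-1)-c['t']; return P@c['R']
def go(x,y,z,yaw=None):
    s=env.state(); R=Ro.from_euler('xyz',s['tcp_rot']).as_matrix()
    l=R.T@(np.array([x,y,z])-s['eef_pos']); y0=s['tcp_rot'][2]
    t=0 if yaw is None else -(((yaw-y0)+np.pi/2)%np.pi-np.pi/2)
    print('pos',s['eef_pos'].round(1),'rot',s['tcp_rot'].round(3),'-> linear',l.round(1),'turn',round(t,3),'t',s['t'])
def snap(n,name):
    c=env.camera_params(n); p,d=env.read_camera(n); cv2.imwrite(f'pics/{name}.png',p[:,:,::-1]); return p,d,c
def blobs(m,amin=20):
    n,l,st,ce=cv2.connectedComponentsWithStats(m.astype(np.uint8)); return [(ce[i].round(1),st[i,4],st[i,:4]) for i in range(1,n) if st[i,4]>=amin]
E
python3 - <<'E'
from h import *
p=cv2.imread('pics/top0.png');d=np.load('top0.npy');hsv=cv2.cvtColor(p,cv2.COLOR_BGR2HSV)
P=cloud('top',d)
m=cv2.inRange(hsv,(22,120,150),(35,255,255))>0
for c,a,b in blobs(m):
    u,v=c; print('yellow',c,a,b,cast('top',u,v,51).round(1),P[int(v),int(u)].round(1))
hsv2=hsv
for nm,(u,v) in dict(mat=(232,285),trayfloor=(262,255),handle=(218,243),panfloor=(365,228),rail=(340,169),railL=(268,180),board=(190,270),table=(300,330),signtop=(205,168)).items(): print(nm,P[v,u].round(1))
# board
m=cv2.inRange(hsv,(5,80,80),(18,255,220))
for c,a,b in blobs(m,200):print('brown',c,a,b)
# rail pts
for u in range(275,430,15):
    col=P[160:180,u]; k=np.where(np.abs(col[:,2]-164)<12)[0]
    print(u,[ (160+i,*col[i].round(0)) for i in k])
E
```

```text
yellow [150.7 171.9] 690 [130 150  43  44] [670.4 415.8  51. ] [674.2 419.6  46.7]
yellow [142.4 233.4] 98 [136 228  13  12] [479.2 432.8  51. ] [480.1 432.7  54.9]
yellow [175.9 235.8] 103 [170 230  13  13] [472.1 330.2  51. ] [474.7 333.8  48.4]
yellow [156.  253.9] 101 [150 248  13  13] [417.3 388.6  51. ] [420.  389.3  49.2]
yellow [171.1 274.2] 104 [165 268  13  14] [356.8 340.5  51. ] [357.4 341.2  49.9]
mat [323.7 162.9   5.2]
trayfloor [416.3  71.    3.4]
handle [450.1 200.6  57.6]
panfloor [ 501.3 -251.4    2.8]
rail [ 651.3 -155.1  166.6]
railL [644.6  51.8  51.3]
board [369.3 293.3  10.4]
table [255.7 -32.  478.2]
signtop [653.5 223.4 171. ]
brown [494.5 110. ] 481 [468 105  54  11]
brown [ 73.1 154.4] 1077 [ 24 115  81  71]
brown [495.9 123.7] 495 [469 119  54  11]
brown [497.1 137.8] 512 [471 133  54  11]
brown [498.8 151.8] 511 [472 147  55  11]
brown [489.6 165.7] 285 [474 161  35  11]
brown [212.6 182.7] 576 [194 167  37  25]
brown [172.6 243.9] 2944 [131 202  80  88]
275 [(np.int64(168), np.float64(655.0), np.float64(27.0), np.float64(162.0)), (np.int64(169), np.floa
[... 2910 characters left out ...]
 np.float64(162.0)), (np.int64(168), np.float64(654.0), np.float64(-350.0), np.float64(166.0)), (np.int64(169), np.float64(651.0), np.float64(-351.0), np.float64(165.0)), (np.int64(170), np.float64(649.0), np.float64(-351.0), np.float64(164.0)), (np.int64(171), np.float64(648.0), np.float64(-353.0), np.float64(157.0))]
425 [(np.int64(167), np.float64(657.0), np.float64(-392.0), np.float64(166.0)), (np.int64(168), np.float64(654.0), np.float64(-392.0), np.float64(167.0)), (np.int64(169), np.float64(651.0), np.float64(-392.0), np.float64(166.0)), (np.int64(170), np.float64(649.0), np.float64(-392.0), np.float64(166.0)), (np.int64(171), np.float64(647.0), np.float64(-394.0), np.float64(159.0))]
```

```bash
python3 - <<'E'
import cv2
p=cv2.imread('pics/top0.png'); cv2.imwrite('pics/topz.png',cv2.resize(p[120:300,90:290],None,fx=4,fy=4,interpolation=cv2.INTER_CUBIC)[:600*2][:600,:800] if 0 else cv2.resize(p[130:310,100:310],None,fx=3.3,fy=3.3))
cv2.imwrite('pics/topz2.png',cv2.resize(p[140:290,230:440],None,fx=3.8,fy=3.8))
E
```

```text
(no output)
```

View pics/topz.png

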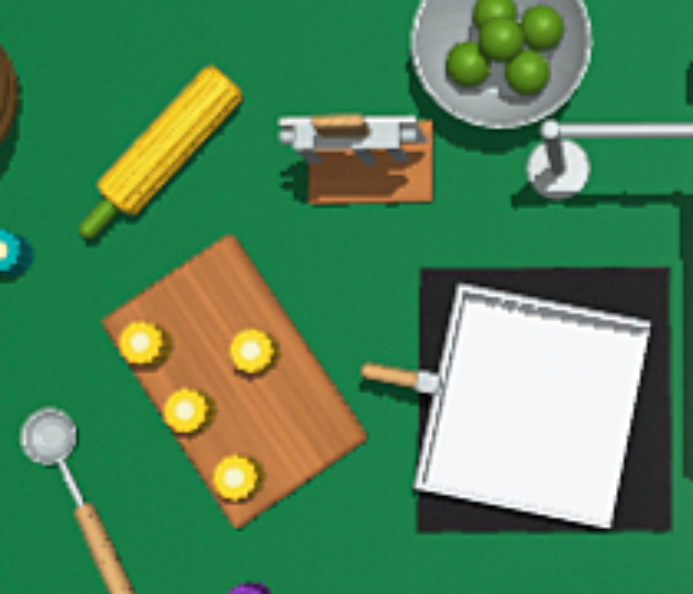

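View pics/topz2.png

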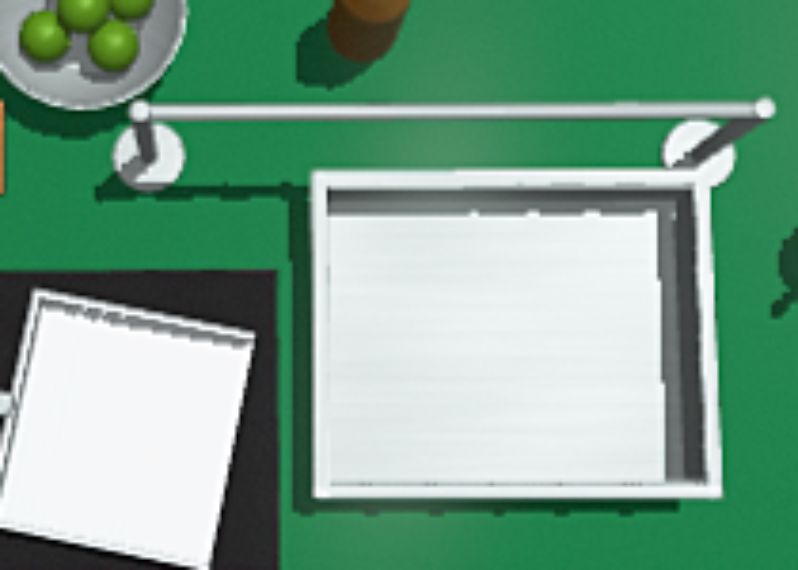

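```bash
python3 - <<'E'
from h import *
f=lambda u,v,z:cast('top',u/3.8+230,v/3.8+140,z).round(1)
print('rail',f(140,109,166),f(765,107,166))
print('pan',f(312,171,65),f(710,171,65),f(313,497,65),f(722,497,65))
print('tray nose',f(254,336,33),f(210,570,33),'back',f(35,290,40),f(-2,523,40))
g=lambda u,v,z:cast('top',u/3.3+100,v/3.3+130,z).round(1)
print('back2',g(460,286,40),g(416,489,40),'nose',g(650,323,30),g(611,527,30),'handle end',g(364,371,58),'grip junction',g(417,380,58), 'grip2', g(438,383,58))
print('mat',g(420,267,3),g(670,267,3),g(417,532,3),g(671,531,3))
print('sign tab',g(315,125,170),g(370,127,170),'foot',g(307,203,10),g(433,202,10),g(433,122,10),'card?',g(280,127,125),g(425,127,125))
print('board',g(232,236,15),g(104,321,15),g(238,527,15),g(366,437,15))
d=np.load('top0.npy');P=cloud('top',d)
for v in range(160,190,2): print(v,[tuple(P[v,u].round(0)) for u in (187,196,206,220,226)])
E
```

```text
rail [652.6  50.  166. ] [ 653.7 -409.8  166. ]
pan [626.1 -82.9  65. ] [ 626.1 -399.3   65. ] [368.2 -81.8  65. ] [ 369.2 -398.2   65. ]
tray nose [496.8 -37.1  33. ] [310.5  -1.8  33. ] back [533.2 140.   40. ] [346.9 166.5  40. ]
back2 [532.2 139.4  40. ] [345.3 176.7  40. ] nose [498.8 -37.5  30. ] [311.2  -1.4  30. ] handle end [451.8 223.8  58. ] grip junction [443.7 175.2  58. ] grip2 [441. 156.  58.]
mat [555.1 182.4   3. ] [555.3 -57.5   3. ] [304.7 180.3   3. ] [306.5 -57.3   3. ]
sign tab [654.1 250.5 170. ] [652.3 203.5 170. ] foot [616.2 291.6  10. ] [617.2 170.1  10. ] [695.9 171.6  10. ] card? [663.2 291.5 125. ] [663.1 163.  125. ]
board [583.2 361.4  15. ] [501.4 480.4  15. ] [309.3 345.4  15. ] [392.7 228.2  15. ]
160 [(np.float64(722.0), np.float64(317.0), np.float64(-3.0)), (np.float64(722.0), np.float64(288.0), np.float64(-2.0)), (np.float64(722.0), np.float64(255.0), np.float64(-1.0)), (np.float64(722.0), np.float64(210.0), np.float64(-2.0)), (np.float64(723.0), np.float64(191.0), np.float64(-5.0))]
162 [(np.float64(715.0), np.float64(316.0), np.float64(-0.0)), 
[... 3369 characters left out ...]
, (np.float64(641.0), np.float64(206.0), np.float64(9.0)), (np.float64(642.0), np.float64(188.0), np.float64(5.0))]
186 [(np.float64(636.0), np.float64(314.0), np.float64(0.0)), (np.float64(634.0), np.float64(283.0), np.float64(8.0)), (np.float64(634.0), np.float64(250.0), np.float64(12.0)), (np.float64(634.0), np.float64(206.0), np.float64(12.0)), (np.float64(635.0), np.float64(187.0), np.float64(7.0))]
188 [(np.float64(630.0), np.float64(314.0), np.float64(-2.0)), (np.float64(628.0), np.float64(283.0), np.float64(6.0)), (np.float64(627.0), np.float64(250.0), np.float64(12.0)), (np.float64(627.0), np.float64(205.0), np.float64(13.0)), (np.float64(628.0), np.float64(187.0), np.float64(8.0))]
```

```bash
python3 - <<'E'
from h import *
go(560,-150,290,1.38)
go(479,433,200,1.38)
E
```

```text
pos [ 169.6 -601.4  291.8] rot [-3.141 -0.     0.275] -> linear [ 498.2 -328.6    2.1] turn -1.105 t 0.15
pos [ 169.6 -601.4  291.8] rot [-3.141 -0.     0.275] -> linear [ 578.5 -911.6   92.6] turn -1.105 t 0.15
```

Request:
play_rows --hand 65 --targets '[{"linear": [498, -329, 2], "turn": -1.1}, {"linear": [498, -329, 2], "turn": -1.1}, {"linear": [498, -329, 2], "turn": -1.1}, {"linear": [498, -329, 2], "turn": -1.1}, {"linear": [498, -329, 2], "turn": -1.1}, {"linear": [498, -329, 2], "turn": -1.1}, {"linear": [498, -329, 2], "turn": -1.1}, {"linear": [498, -329, 2], "turn": -1.1}, {"linear": [498, -329, 2], "turn": -1.1}, {"linear": [498, -329, 2], "turn": -1.1}, {"linear": [498, -329, 2], "turn": -1.1}, {"linear": [498, -329, 2], "turn": -1.1}]'

```text
t: 1.65
eef_pos: [559.2, -150.1, 290.0]
tcp_rot: [-3.141, 0.0, 1.375]
ft_force: [0.4, 0.1, -0.4]
opening: 0.686
```

```bash
python3 - <<'E'
from h import *
go(479,433,200,1.38)
E
```

```text
pos [ 559.2 -150.1  290. ] rot [-3.141  0.     1.375] -> linear [ 556.4 -192.1   90. ] turn -0.005 t 1.65
```

Request:
play_rows --targets '[{"linear": [556, -192, 50], "turn": 0}, {"linear": [556, -192, 50], "turn": 0}, {"linear": [556, -192, 50], "turn": 0}, {"linear": [556, -192, 50], "turn": 0}, {"linear": [556, -192, 50], "turn": 0}, {"linear": [556, -192, 50], "turn": 0}, {"linear": [556, -192, 50], "turn": 0}, {"linear": [556, -192, 50], "turn": 0}, {"linear": [556, -192, 50], "turn": 0}, {"linear": [556, -192, 50], "turn": 0}, {"linear": [556, -192, 50], "turn": 0}, {"linear": [556, -192, 50], "turn": 0}, {"linear": [556, -192, 50], "turn": 0}]'

```text
t: 3.28
eef_pos: [480.3, 431.5, 240.5]
tcp_rot: [3.141, 0.0, 1.373]
ft_force: [-0.1, -0.0, -0.2]
opening: 0.683
```

```bash
python3 - <<'E'
from h import *
p,d,c=snap('wrist','w1'); go(479,433,98,1.38)
P=cloud('wrist',d,c)
hsv=cv2.cvtColor(p,cv2.COLOR_RGB2HSV)
m=cv2.inRange(hsv,(20,110,130),(36,255,255))>0
for ce,a,b in blobs(m,100): print(ce,a,b,cast('wrist',*ce,48,c).round(1),P[int(ce[1]),int(ce[0])].round(1))
top=m&(P[...,2]>45)&(P[...,2]<60)
E
```

```text
pos [480.3 431.7 240.5] rot [ 3.141 -0.     1.373] -> linear [  1.   -1.5 142.5] turn -0.007 t 3.325
[494.1 164.3] 7314 [414 100 146 124] [661.3 430.4  48. ] [664.8 429.1  41.9]
[281.8 189.8] 825 [260 172  46  51] [481.2 444.4  48. ] [480.7 445.5  49.3]
[235.5 253.1] 628 [223 229  26  51] [428.3 395.2  48. ] [428.3 396.   49.7]
[296.7 282.9] 385 [282 271  33  21] [477.1 354.8  48. ] [476.3 353.2  42.8]
```

View pics/w1.png

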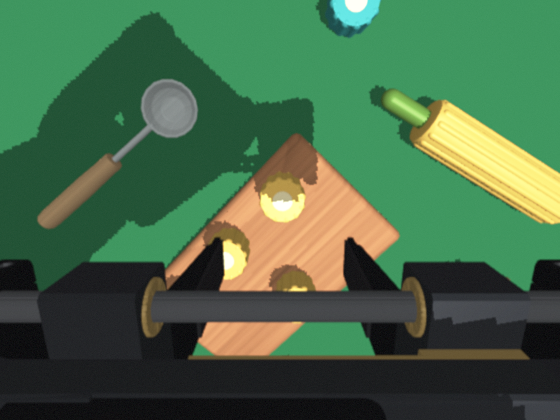

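Request:
play_rows --targets '[{"linear": [1, -1, 60], "turn": -0.007}, {"linear": [1, -1, 110], "turn": -0.007}, {"linear": [1, -1, 142], "turn": -0.007}, {"linear": [1, -1, 142], "turn": -0.007}, {"linear": [1, -1, 142], "turn": -0.007}]'

```text
t: 3.95
eef_pos: [479.4, 434.1, 99.6]
tcp_rot: [3.141, -0.001, 1.381]
ft_force: [-0.1, 0.5, 0.0]
opening: 0.684
```

```bash
python3 - <<'E'
from h import *
go(479,433,200,1.38);go(477.4,118.3,200,1.38);go(477.4,118.3,92,1.38)
E
```

```text
pos [479.4 434.1  99.6] rot [ 3.141e+00 -1.000e-03  1.381e+00] -> linear [-1.000e+00 -1.000e-01 -1.004e+02] turn 0.001 t 3.95
pos [479.4 434.1  99.6] rot [ 3.141e+00 -1.000e-03  1.381e+00] -> linear [-310.4   57.6 -100.7] turn 0.001 t 3.95
pos [479.4 434.1  99.6] rot [ 3.141e+00 -1.000e-03  1.381e+00] -> linear [-310.5   57.5    7.3] turn 0.001 t 3.95
```

Request:
play_rows --hand 25 --targets '[{"linear": [0, 0, 0], "turn": 0}, {"linear": [0, 0, 0], "turn": 0}, {"linear": [0, 0, 0], "turn": 0}, {"linear": [0, 0, 0], "turn": 0}, {"linear": [0, 0, -60], "turn": 0}, {"linear": [0, 0, -100], "turn": 0}, {"linear": [-60, 12, -100], "turn": 0}, {"linear": [-120, 24, -100], "turn": 0}, {"linear": [-180, 36, -100], "turn": 0}, {"linear": [-240, 48, -100], "turn": 0}, {"linear": [-290, 56, -100], "turn": 0}, {"linear": [-310, 58, -100], "turn": 0}, {"linear": [-310, 58, -90], "turn": 0}, {"linear": [-310, 58, -50], "turn": 0}, {"linear": [-310, 58, -10], "turn": 0}, {"linear": [-310, 58, 5], "turn": 0}, {"linear": [-310, 58, 7], "turn": 0}, {"linear": [-310, 58, 7], "turn": 0}]'

```text
t: 6.2
eef_pos: [477.9, 119.1, 92.0]
tcp_rot: [3.14, -0.0, 1.382]
ft_force: [0.2, -1.0, -0.5]
opening: 0.414
```

```bash
python3 - <<'E'
from h import *
p,d,c=snap('side','s1')
go(472,330,200,1.38);go(472,330,99,1.38)
cv2.imwrite('pics/s1z.png',cv2.resize(p[220:370,120:370,::-1],None,fx=3,fy=3))
E
```

```text
pos [478.  119.   92.2] rot [ 3.14  -0.     1.382] -> linear [ 206.1  -45.3 -107.8] turn 0.002 t 6.25
pos [478.  119.   92.2] rot [ 3.14  -0.     1.382] -> linear [206.1 -45.4  -6.8] turn 0.002 t 6.25
```

View pics/s1z.png

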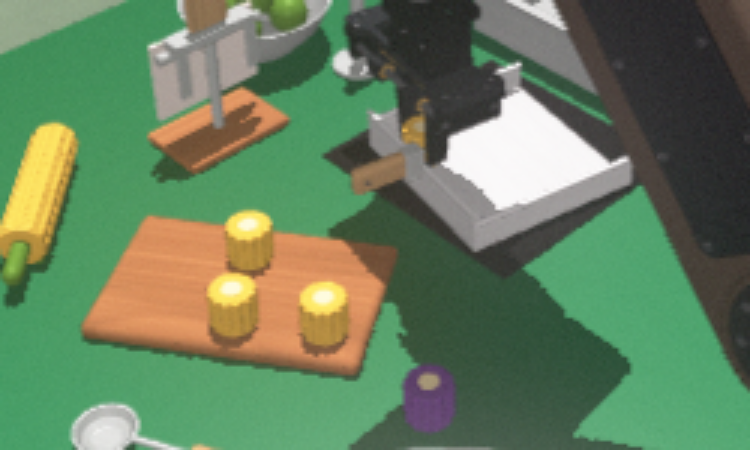

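Request:
play_rows --hand 56 --targets '[{"linear": [0, 0, 0], "turn": 0}, {"linear": [0, 0, 0], "turn": 0}, {"linear": [0, 0, 0], "turn": 0}, {"linear": [0, 0, -30], "turn": 0}, {"linear": [0, 0, -80], "turn": 0}, {"linear": [40, -8, -108], "turn": 0}, {"linear": [100, -22, -108], "turn": 0}, {"linear": [160, -36, -108], "turn": 0}, {"linear": [200, -45, -108], "turn": 0}, {"linear": [206, -45, -90], "turn": 0}, {"linear": [206, -45, -60], "turn": 0}, {"linear": [206, -45, -20], "turn": 0}, {"linear": [206, -45, -7], "turn": 0}, {"linear": [206, -45, -7], "turn": 0}, {"linear": [206, -45, -7], "turn": 0}]'

```text
t: 8.12
eef_pos: [472.6, 329.5, 99.3]
tcp_rot: [3.14, -0.001, 1.382]
ft_force: [-0.5, 0.1, 0.6]
opening: 0.592
```

```bash
python3 - <<'E'
from h import *
go(389,135.5,200,1.38);go(389,135.5,92,1.38)
E
```

```text
pos [472.6 329.5  99.3] rot [ 3.140e+00 -1.000e-03  1.382e+00] -> linear [-206.2  -45.4 -101. ] turn 0.002 t 8.125
pos [472.6 329.5  99.3] rot [ 3.140e+00 -1.000e-03  1.382e+00] -> linear [-206.3  -45.6    7. ] turn 0.002 t 8.125
```

Request:
play_rows --hand 25 --targets '[{"linear": [0, 0, 0], "turn": 0}, {"linear": [0, 0, 0], "turn": 0}, {"linear": [0, 0, 0], "turn": 0}, {"linear": [0, 0, 0], "turn": 0}, {"linear": [0, 0, -60], "turn": 0}, {"linear": [0, 0, -100], "turn": 0}, {"linear": [-50, -11, -100], "turn": 0}, {"linear": [-110, -24, -100], "turn": 0}, {"linear": [-165, -36, -100], "turn": 0}, {"linear": [-200, -44, -100], "turn": 0}, {"linear": [-206, -45, -100], "turn": 0}, {"linear": [-206, -45, -90], "turn": 0}, {"linear": [-206, -45, -50], "turn": 0}, {"linear": [-206, -45, -10], "turn": 0}, {"linear": [-206, -45, 5], "turn": 0}, {"linear": [-206, -45, 7], "turn": 0}, {"linear": [-206, -45, 7], "turn": 0}]'

```text
t: 10.25
eef_pos: [389.4, 136.2, 91.2]
tcp_rot: [3.141, 0.0, 1.383]
ft_force: [0.6, 0.2, -0.1]
opening: 0.415
```

```bash
python3 - <<'E'
from h import *
go(417.3,388.6,200,1.38);go(417.3,388.6,99,1.38)
E
```

```text
pos [389.4 136.2  91.2] rot [3.141 0.    1.383] -> linear [ 253.2  -19.8 -108.8] turn 0.003 t 10.25
pos [389.4 136.2  91.2] rot [3.141 0.    1.383] -> linear [253.2 -19.8  -7.8] turn 0.003 t 10.25
```

Request:
play_rows --hand 56 --targets '[{"linear": [0, 0, 0], "turn": 0}, {"linear": [0, 0, 0], "turn": 0}, {"linear": [0, 0, 0], "turn": 0}, {"linear": [0, 0, -30], "turn": 0}, {"linear": [0, 0, -80], "turn": 0}, {"linear": [40, -3, -108], "turn": 0}, {"linear": [100, -8, -108], "turn": 0}, {"linear": [160, -12, -108], "turn": 0}, {"linear": [220, -17, -108], "turn": 0}, {"linear": [250, -20, -108], "turn": 0}, {"linear": [253, -20, -90], "turn": 0}, {"linear": [253, -20, -60], "turn": 0}, {"linear": [253, -20, -20], "turn": 0}, {"linear": [253, -20, -7], "turn": 0}, {"linear": [253, -20, -7], "turn": 0}, {"linear": [253, -20, -7], "turn": 0}]'

```text
t: 12.25
eef_pos: [417.5, 387.9, 99.3]
tcp_rot: [3.141, -0.001, 1.382]
ft_force: [0.1, 0.8, 0.1]
opening: 0.585
```

```bash
python3 - <<'E'
from h import *
p,d,c=snap('side','s2')
cv2.imwrite('pics/s2z.png',cv2.resize(p[220:370,120:370,::-1],None,fx=3,fy=3))
go(468.9,74.1,200,1.38);go(468.9,74.1,92,1.38)
E
```

```text
pos [417.5 388.1  99.4] rot [ 3.140e+00 -1.000e-03  1.382e+00] -> linear [-298.6  109.7 -100.8] turn 0.002 t 12.3
pos [417.5 388.1  99.4] rot [ 3.140e+00 -1.000e-03  1.382e+00] -> linear [-298.7  109.6    7.2] turn 0.002 t 12.3
```

View pics/s2z.png

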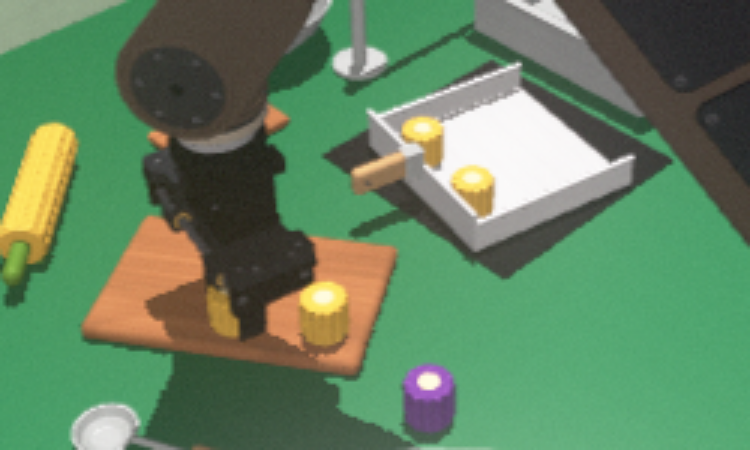

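Request:
play_rows --hand 25 --targets '[{"linear": [0, 0, 0], "turn": 0}, {"linear": [0, 0, 0], "turn": 0}, {"linear": [0, 0, 0], "turn": 0}, {"linear": [0, 0, 0], "turn": 0}, {"linear": [0, 0, -60], "turn": 0}, {"linear": [0, 0, -100], "turn": 0}, {"linear": [-50, 18, -100], "turn": 0}, {"linear": [-105, 38, -100], "turn": 0}, {"linear": [-160, 58, -100], "turn": 0}, {"linear": [-215, 78, -100], "turn": 0}, {"linear": [-270, 99, -100], "turn": 0}, {"linear": [-299, 110, -100], "turn": 0}, {"linear": [-299, 110, -90], "turn": 0}, {"linear": [-299, 110, -50], "turn": 0}, {"linear": [-299, 110, -10], "turn": 0}, {"linear": [-299, 110, 5], "turn": 0}, {"linear": [-299, 110, 7], "turn": 0}, {"linear": [-299, 110, 7], "turn": 0}]'

```text
t: 14.55
eef_pos: [469.2, 73.9, 92.0]
tcp_rot: [3.141, -0.0, 1.382]
ft_force: [0.3, 0.1, -0.3]
opening: 0.416
```

```bash
python3 - <<'E'
from h import *
go(356.8,340.5,200,1.38);go(356.8,340.5,99,1.38)
E
```

```text
pos [469.2  73.9  92. ] rot [ 3.141 -0.     1.382] -> linear [ 240.8 -160.3 -108.2] turn 0.002 t 14.55
pos [469.2  73.9  92. ] rot [ 3.141 -0.     1.382] -> linear [ 240.8 -160.4   -7.2] turn 0.002 t 14.55
```

Request:
play_rows --hand 56 --targets '[{"linear": [0, 0, 0], "turn": 0}, {"linear": [0, 0, 0], "turn": 0}, {"linear": [0, 0, 0], "turn": 0}, {"linear": [0, 0, -30], "turn": 0}, {"linear": [0, 0, -80], "turn": 0}, {"linear": [30, -20, -108], "turn": 0}, {"linear": [80, -53, -108], "turn": 0}, {"linear": [130, -87, -108], "turn": 0}, {"linear": [180, -120, -108], "turn": 0}, {"linear": [230, -153, -108], "turn": 0}, {"linear": [241, -160, -108], "turn": 0}, {"linear": [241, -160, -90], "turn": 0}, {"linear": [241, -160, -60], "turn": 0}, {"linear": [241, -160, -20], "turn": 0}, {"linear": [241, -160, -7], "turn": 0}, {"linear": [241, -160, -7], "turn": 0}, {"linear": [241, -160, -7], "turn": 0}]'

```text
t: 16.68
eef_pos: [357.5, 340.5, 99.2]
tcp_rot: [3.141, -0.001, 1.382]
ft_force: [0.8, 0.1, -0.4]
opening: 0.588
```

```bash
python3 - <<'E'
from h import *
go(400,87.5,200,1.38);go(400,87.5,92,1.38)
E
```

```text
pos [357.5 340.5  99.2] rot [ 3.141e+00 -1.000e-03  1.382e+00] -> linear [-240.4   89.4 -100.9] turn 0.002 t 16.675
pos [357.5 340.5  99.2] rot [ 3.141e+00 -1.000e-03  1.382e+00] -> linear [-240.5   89.3    7.1] turn 0.002 t 16.675
```

Request:
play_rows --hand 25 --targets '[{"linear": [0, 0, 0], "turn": 0}, {"linear": [0, 0, 0], "turn": 0}, {"linear": [0, 0, 0], "turn": 0}, {"linear": [0, 0, 0], "turn": 0}, {"linear": [0, 0, -60], "turn": 0}, {"linear": [0, 0, -100], "turn": 0}, {"linear": [-50, 18, -100], "turn": 0}, {"linear": [-105, 39, -100], "turn": 0}, {"linear": [-160, 59, -100], "turn": 0}, {"linear": [-215, 80, -100], "turn": 0}, {"linear": [-240, 89, -100], "turn": 0}, {"linear": [-240, 89, -90], "turn": 0}, {"linear": [-240, 89, -50], "turn": 0}, {"linear": [-240, 89, -10], "turn": 0}, {"linear": [-240, 89, 5], "turn": 0}, {"linear": [-240, 89, 7], "turn": 0}, {"linear": [-240, 89, 7], "turn": 0}]'

```text
t: 18.8
eef_pos: [399.4, 88.4, 91.4]
tcp_rot: [3.141, 0.0, 1.383]
ft_force: [0.3, -0.1, -0.2]
opening: 0.416
```

```bash
python3 - <<'E'
from h import *
go(443.6,181,200,1.38)
E
```

```text
pos [399.4  88.4  91.4] rot [3.141 0.    1.383] -> linear [  99.2   26.2 -108.6] turn 0.003 t 18.8
```

Request:
play_rows --hand 56 --targets '[{"linear": [0, 0, 0], "turn": 0}, {"linear": [0, 0, 0], "turn": 0}, {"linear": [0, 0, 0], "turn": 0}, {"linear": [0, 0, -30], "turn": 0}, {"linear": [0, 0, -80], "turn": 0}, {"linear": [0, 0, -120], "turn": 0}, {"linear": [60, 10, -130], "turn": 0}, {"linear": [120, 10, -130], "turn": 0}, {"linear": [180, 10, -130], "turn": 0}, {"linear": [220, 10, -130], "turn": 0}, {"linear": [220, 10, -130], "turn": 0}, {"linear": [220, 10, -130], "turn": 0}]'

```text
t: 20.3
eef_pos: [450.1, 301.6, 221.0]
tcp_rot: [-3.141, 0.001, 1.382]
ft_force: [-0.2, -0.7, 0.6]
opening: 0.592
```

```bash
python3 - <<'E'
from h import *
p,d,c=snap('top','t2'); np.save('t2.npy',d)
cv2.imwrite('pics/t2z.png',cv2.resize(p[150:310,130:330,::-1],None,fx=3.75,fy=3.75))
p,d,c=snap('side','s3')
cv2.imwrite('pics/s3z.png',cv2.resize(p[220:370,120:370,::-1],None,fx=3,fy=3))
E
```

```text
(no output)
```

View pics/t2z.png

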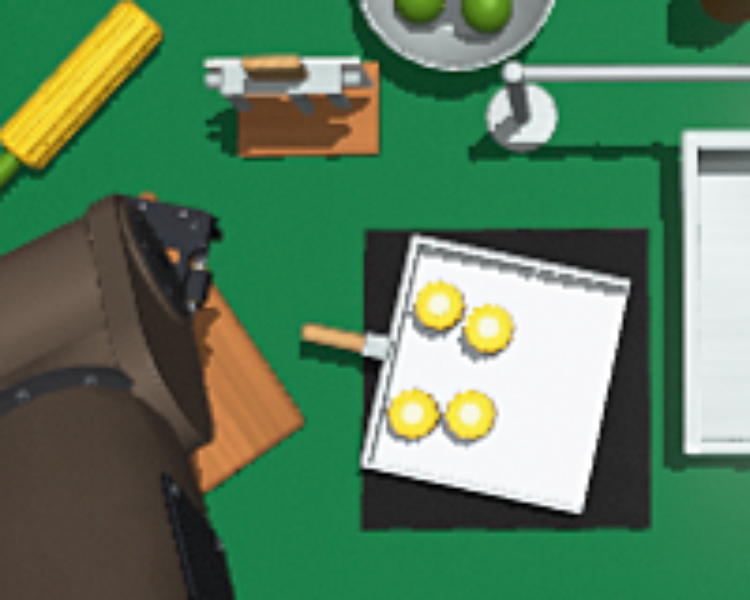

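View pics/s3z.png

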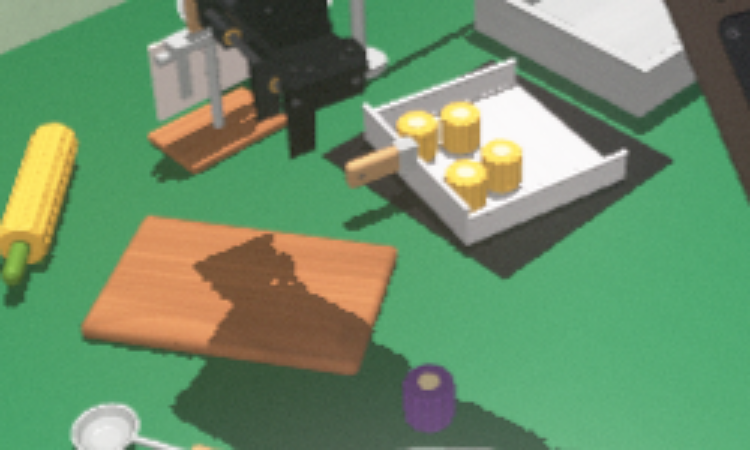

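```bash
python3 - <<'E'
from h import *
g=lambda u,v,z:cast('top',u/3.75+130,v/3.75+150,z)
b1,b2,n1,n2=g(413,234,43),g(362,468,43),g(631,282,33),g(582,515,33)
he,h0=g(302,333,58),g(365,342,58)
for a in (b1,b2,n1,n2,he,h0): print(a.round(1))
o=(b1+b2+n1+n2)/4; ex=(n1+n2-b1-b2)[:2]; ex/=np.linalg.norm(ex); ly=(b1+n1-b2-n2)[:2]
print(o,np.arctan2(*ex[::-1]),np.arctan2(*ly[::-1])-np.pi/2, 'grip',o[:2]-115*ex,'end',o[:2]-160*ex)
E
```

```text
[545. 137.  43.]
[355.4 175.1  43. ]
[506.8 -41.5  33. ]
[318.4  -1.6  33. ]
[462.7 223.4  58. ]
[455.6 172.5  58. ]
[431.3935638  67.2699864  38.       ] -1.779463518821485 -1.7742651256725552 grip [455.21652539 179.77539294] end [464.53855383 223.79924768]
```

```bash
python3 - <<'E'
from h import *
go(454,176,200,1.367);go(454,176,107,1.367)
E
```

```text
pos [450.4 301.1 221.3] rot [-3.141  0.     1.381] -> linear [-122.2   27.2   21.3] turn 0.014 t 20.4
pos [450.4 301.1 221.3] rot [-3.141  0.     1.381] -> linear [-122.1   27.2  114.3] turn 0.014 t 20.4
```

Request:
play_rows --hand 50 --targets '[{"linear": [-50, 11, 10], "turn": 0.014}, {"linear": [-100, 22, 21], "turn": 0.014}, {"linear": [-122, 27, 21], "turn": 0.014}, {"linear": [-122, 27, 50], "turn": 0.014}, {"linear": [-122, 27, 90], "turn": 0.014}, {"linear": [-122, 27, 114], "turn": 0.014}, {"linear": [-122, 27, 114], "turn": 0.014}, {"linear": [-122, 27, 114], "turn": 0.014}]'

```text
t: 21.4
eef_pos: [454.4, 176.9, 108.1]
tcp_rot: [3.141, -0.0, 1.367]
ft_force: [0.7, 0.1, 0.0]
opening: 0.523
```

Request:
play_rows --hand 2 --targets '[{"linear": [0, 0, 0], "turn": 0}, {"linear": [0, 0, 0], "turn": 0}, {"linear": [0, 0, 0], "turn": 0}, {"linear": [0, 0, 0], "turn": 0}, {"linear": [0, 0, 0], "turn": 0}, {"linear": [0, 0, 0], "turn": 0}, {"linear": [0, 0, -3], "turn": 0}, {"linear": [0, 0, -6], "turn": 0}, {"linear": [0, 0, -9], "turn": 0}, {"linear": [0, 0, -12], "turn": 0}, {"linear": [0, 0, -12], "turn": 0}]'

```text
t: 22.78
eef_pos: [454.2, 177.2, 119.4]
tcp_rot: [3.141, -0.0, 1.368]
ft_force: [0.3, -0.0, -3.5]
opening: 0.146
```

```bash
python3 - <<'E'
from h import *
p,d,c=snap('side','s4')
cv2.imwrite('pics/s4z.png',cv2.resize(p[200:350,150:400,::-1],None,fx=3,fy=3))
s=env.state();print(s['ft_force'],s['moment'],s['eef_pos'],s['t'])
E
```

```text
[ 0.6178256   0.5935759  -3.22318017] [ 0.1882188  -0.12027434  0.01953513] [454.12993013 177.20959231 119.30504393] 22.825
```

View pics/s4z.png

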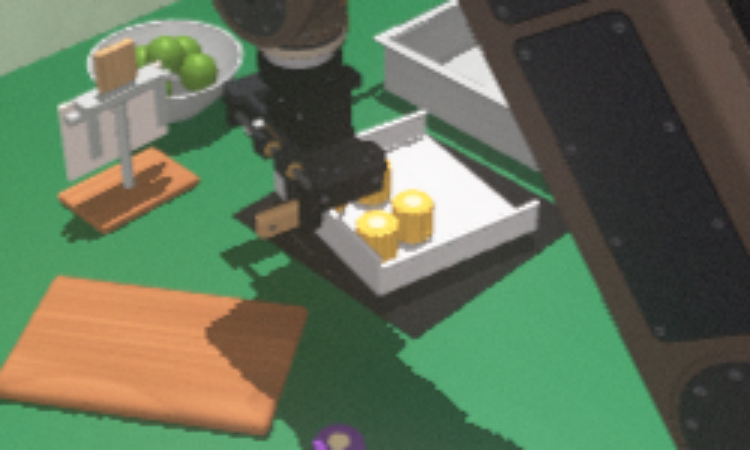

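```bash
cat >> h.py <<'E'
def floorfit(zmin,zmax,box):
    p,d,c=snap('top','tf'); P=cloud('top',d,c); hsv=cv2.cvtColor(p,cv2.COLOR_RGB2HSV)
    x0,x1,y0,y1=box
    m=(d>0)&(hsv[...,1]<40)&(hsv[...,2]>150)&(P[...,0]>x0)&(P[...,0]<x1)&(P[...,1]>y0)&(P[...,1]<y1)&(P[...,2]>zmin)&(P[...,2]<zmax)
    Q=P[m]; 
    for _ in range(4):
        A=np.c_[Q[:,:2],np.ones(len(Q))]; k=np.linalg.lstsq(A,Q[:,2],rcond=None)[0]; r=Q[:,2]-A@k; Q=Q[np.abs(r)<2.0*r.std()+1]
    print('plane dz/dx,dz/dy',k[:2].round(3),'n',len(Q),'rms',r.std().round(2),'z at mean',Q[:,2].mean().round(1),Q.mean(0).round(1)); return k
E
python3 - <<'E'
from h import *
floorfit(-5,45,(320,510,-40,140))
E
```

```text
plane dz/dx,dz/dy [-0.003  0.002] n 2255 rms 2.41 z at mean 16.6 [421.   46.5  16.6]
```

```bash
python3 - <<'E'
from h import *
go(497,-155,225,1.571)
E
```

```text
pos [454.1 177.2 119.2] rot [3.141 0.    1.368] -> linear [-316.7  109.  -105.7] turn -0.203 t 22.875
```

Request:
play_rows --targets '[{"linear": [0, 0, -10], "turn": 0}, {"linear": [0, 0, -30], "turn": 0}, {"linear": [0, 0, -55], "turn": 0}, {"linear": [0, 0, -80], "turn": 0}, {"linear": [-10, 3, -100], "turn": -0.01}, {"linear": [-30, 10, -106], "turn": -0.03}, {"linear": [-55, 19, -106], "turn": -0.05}, {"linear": [-80, 28, -106], "turn": -0.07}, {"linear": [-105, 36, -106], "turn": -0.09}, {"linear": [-130, 45, -106], "turn": -0.11}, {"linear": [-155, 53, -106], "turn": -0.13}, {"linear": [-180, 62, -106], "turn": -0.15}, {"linear": [-205, 71, -106], "turn": -0.17}, {"linear": [-230, 79, -106], "turn": -0.19}, {"linear": [-255, 88, -106], "turn": -0.203}, {"linear": [-280, 96, -106], "turn": -0.203}, {"linear": [-300, 103, -106], "turn": -0.203}, {"linear": [-312, 107, -106], "turn": -0.203}, {"linear": [-317, 109, -106], "turn": -0.203}, {"linear": [-317, 109, -106], "turn": -0.203}]'

```text
t: 25.38
eef_pos: [496.9, -155.1, 225.2]
tcp_rot: [-3.141, -0.0, 1.571]
ft_force: [0.2, 0.9, -3.9]
opening: 0.141
```

```bash
python3 - <<'E'
from h import *
floorfit(60,150,(400,600,-350,-150))
p,d,c=snap('side','s5')
go(497,-155,225,1.571)
E
```

```text
plane dz/dx,dz/dy [0.    0.007] n 1357 rms 2.21 z at mean 122.5 [ 490.9 -316.5  122.5]
pos [ 496.9 -154.7  225.2] rot [-3.141 -0.     1.571] -> linear [-0.3  0.1  0.2] turn 0.0 t 25.475
```

View pics/tf.png

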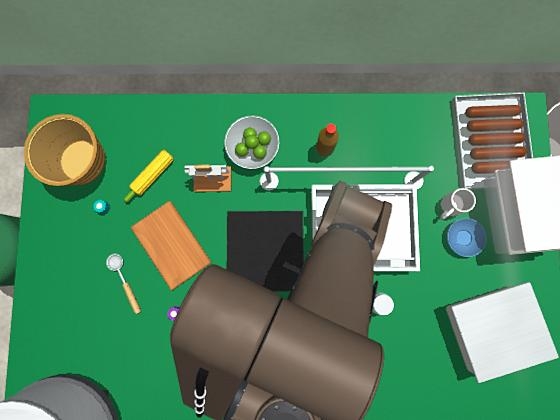

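View pics/s5.png

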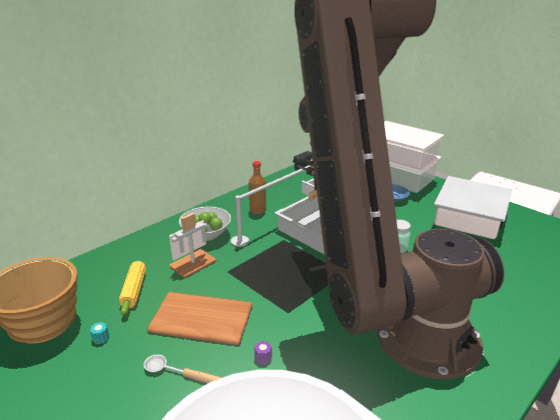

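Request:
play_rows --targets '[{"linear": [0, 0, 10], "turn": 0}, {"linear": [0, 0, 30], "turn": 0}, {"linear": [0, 0, 50], "turn": 0}, {"linear": [0, 0, 70], "turn": 0}, {"linear": [0, 0, 85], "turn": 0}, {"linear": [0, 0, 97], "turn": 0}, {"linear": [0, 0, 105], "turn": 0}, {"linear": [0, 0, 110], "turn": 0}, {"linear": [0, 0, 111], "turn": 0}, {"linear": [0, 0, 111], "turn": 0}]'

```text
t: 26.72
eef_pos: [497.1, -155.3, 114.5]
tcp_rot: [3.141, 0.0, 1.571]
ft_force: [0.3, 0.1, -3.4]
opening: 0.147
```

Request:
play_rows --targets '[{"linear": [-5, 0, 0], "turn": 0}, {"linear": [-10, 0, 0], "turn": 0}, {"linear": [-15, 0, 0], "turn": 0}, {"linear": [-20, 0, 0], "turn": 0}, {"linear": [-22, 0, 0], "turn": 0}, {"linear": [-24, 0, 0], "turn": 0}, {"linear": [-24, 0, 0], "turn": 0}]'

```text
t: 27.6
eef_pos: [497.0, -179.3, 114.2]
tcp_rot: [-3.142, 0.0, 1.571]
ft_force: [0.3, 0.7, -4.0]
opening: 0.144
```

Request:
play_rows --targets '[{"linear": [-1, 0, 0], "turn": 0}, {"linear": [-2, 0, 0], "turn": 0}, {"linear": [-3, 0, 0], "turn": 0}, {"linear": [-4, 0, 0], "turn": 0}, {"linear": [-5, 0, 0], "turn": 0}, {"linear": [-6, 0, 0], "turn": 0}, {"linear": [-6, 0, 0], "turn": 0}]'

```text
t: 28.48
eef_pos: [496.8, -185.1, 114.2]
tcp_rot: [-3.141, -0.0, 1.571]
ft_force: [-1.0, 3.3, -3.1]
opening: 0.145
```

Request:
play_rows --targets '[{"linear": [-2, 0, 0], "turn": 0}, {"linear": [-4, 0, -3], "turn": 0}, {"linear": [-5, 0, -7], "turn": 0}, {"linear": [-6, 0, -10], "turn": 0}, {"linear": [-7, 0, -14], "turn": 0}, {"linear": [-8, 0, -17], "turn": 0}, {"linear": [-8, 0, -17], "turn": 0}]'

```text
t: 29.35
eef_pos: [496.6, -191.5, 131.2]
tcp_rot: [-3.14, -0.003, 1.571]
ft_force: [1.2, 16.7, -1.6]
opening: 0.146
```

```bash
python3 - <<'E'
from h import *
s=env.state();print(s['ft_force'],s['moment'])
floorfit(0,150,(400,590,-380,-200))
E
```

```text
[ 1.20995642 16.66595958 -1.58407441] [ 3.04318757 -0.50080352  0.19583374]
plane dz/dx,dz/dy [-0.001  0.096] n 775 rms 2.42 z at mean 14.2 [ 496.8 -350.8   14.2]
```

View pics/tf.png

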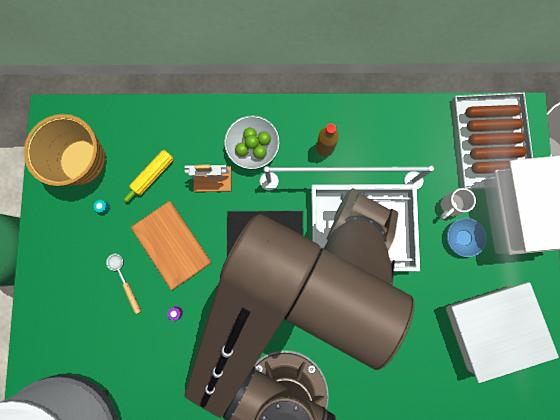

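Request:
play_rows --targets '[{"linear": [-3, 0, -9], "turn": 0}, {"linear": [-6, 0, -17], "turn": 0}, {"linear": [-9, 0, -26], "turn": 0}, {"linear": [-13, 0, -34], "turn": 0}, {"linear": [-17, 0, -42], "turn": 0}, {"linear": [-22, 0, -49], "turn": 0}, {"linear": [-22, 0, -49], "turn": 0}]'

```text
t: 30.28
eef_pos: [496.4, -210.0, 180.7]
tcp_rot: [-3.139, -0.009, 1.57]
ft_force: [4.9, 43.3, 11.5]
opening: 0.148
```

```bash
python3 - <<'E'
from h import *
s=env.state();print(s['ft_force'],s['moment'])
floorfit(0,150,(400,590,-380,-200))
E
```

```text
[ 4.88951574 43.27367142 11.52785914] [ 8.69101604 -1.32123956  0.33906836]
plane dz/dx,dz/dy [ 0.006 -0.001] n 165 rms 18.04 z at mean 29.3 [ 483.1 -353.7   29.3]
```

```bash
python3 - <<'E'
from h import *
p,d,c=snap('top','t6'); cv2.imwrite('pics/t6z.png',cv2.resize(p[170:290,290:450,::-1],None,fx=5,fy=5))
p,d,c=snap('side','s6'); cv2.imwrite('pics/s6z.png',cv2.resize(p[130:280,250:450,::-1],None,fx=4,fy=4))
p,d,c=snap('wrist','w6')
E
```

```text
(no output)
```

View pics/t6z.png

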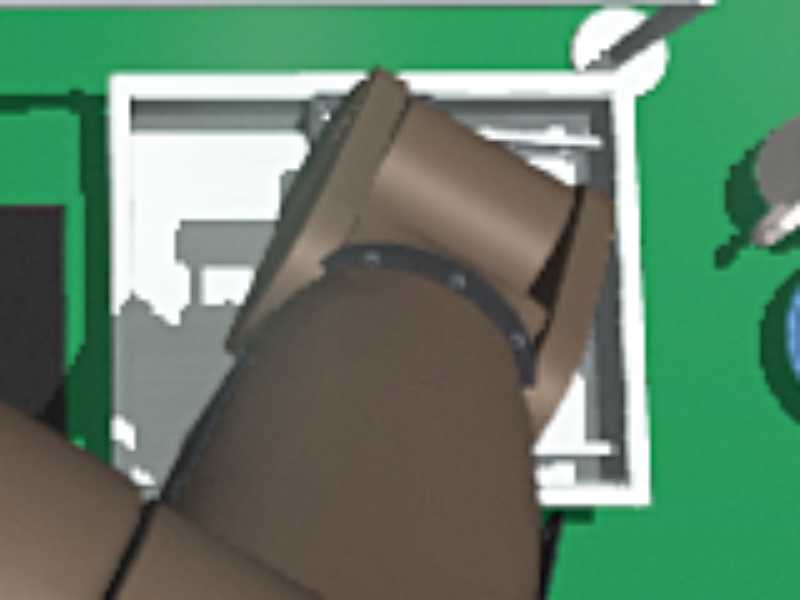

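View pics/s6z.png

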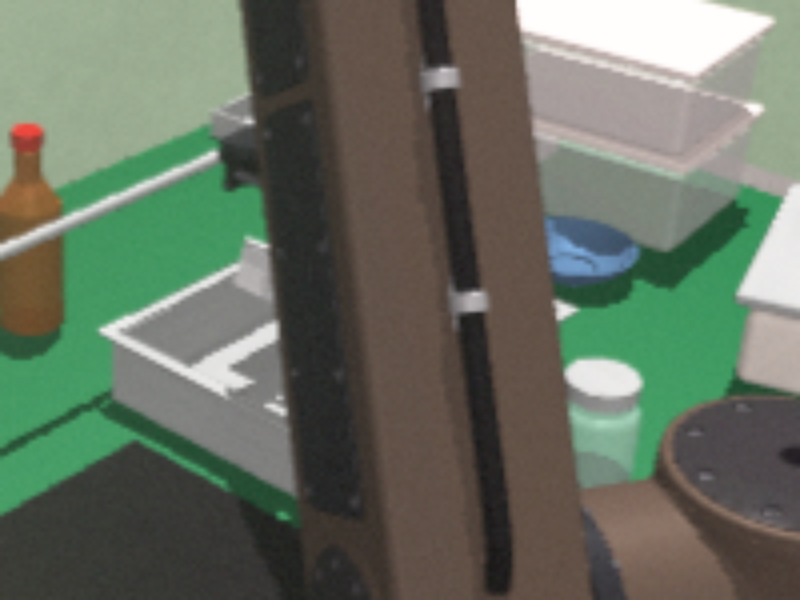

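View pics/w6.png

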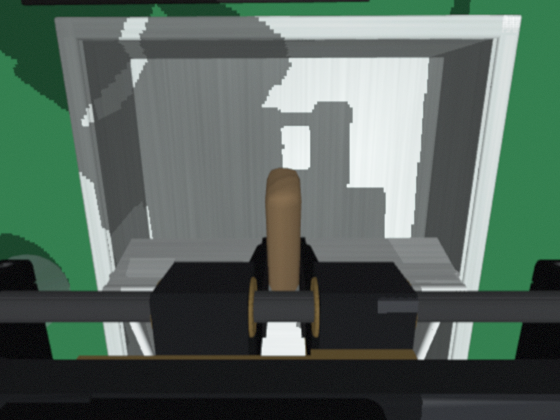

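```bash
cat >> h.py <<'E'
def tilt():
    p,d,c=snap('wrist','wt'); P=cloud('wrist',d,c); hsv=cv2.cvtColor(p,cv2.COLOR_RGB2HSV)
    m=np.zeros(d.shape,bool); m[100:300,270:300]=True
    m&=(d>0)&(hsv[...,0]>5)&(hsv[...,0]<22)&(hsv[...,1]>90)
    l=[]
    for v in range(100,300,8):
        Q=P[v][m[v]]
        if len(Q)>5: l.append(np.median(Q,0))
    l=np.array(l); print(l.round(1)[:12]); k=np.polyfit(l[2:,1],l[2:,2],1); s=env.state(); print('slope deg',np.degrees(np.arctan(k[0])).round(1),s['ft_force'].round(1),s['moment'].round(2),s['eef_pos'].round(1),s['t'])
E
python3 - <<'E'
from h import *
tilt()
E
```

```text
[[ 495.7 -156.9  137. ]
 [ 496.3 -159.2  142.7]
 [ 496.3 -161.3  148.1]
 [ 496.5 -163.7  151.1]
 [ 496.5 -166.6  152. ]
 [ 496.5 -169.8  151.2]
 [ 496.5 -173.3  150.1]
 [ 496.3 -177.   148.6]
 [ 496.3 -180.8  147.1]
 [ 496.5 -185.   145.1]
 [ 496.5 -189.   143.7]
 [ 496.5 -193.3  142. ]]
slope deg 17.9 [ 4.8 42.6 12.8] [ 8.51 -1.3   0.26] [ 496.4 -209.8  180.5] 30.525
```

Request:
play_rows --targets '[{"linear": [-2, 0, -8], "turn": 0}, {"linear": [-7, 0, -15], "turn": 0}, {"linear": [-13, 0, -22], "turn": 0}, {"linear": [-18, 0, -29], "turn": 0}, {"linear": [-18, 0, -29], "turn": 0}]'

```text
t: 31.15
eef_pos: [496.6, -226.8, 210.9]
tcp_rot: [-3.14, -0.012, 1.57]
ft_force: [2.2, 52.9, 28.6]
opening: 0.146
```

```bash
python3 - <<'E'
from h import *
tilt()
E
```

```text
[[ 496.4 -181.2  179.1]
 [ 496.8 -183.4  182.7]
 [ 496.8 -185.6  185.9]
 [ 496.7 -187.6  189.3]
 [ 496.7 -189.9  191.4]
 [ 496.7 -192.7  191.8]
 [ 496.7 -196.1  190.8]
 [ 496.7 -200.2  188.1]
 [ 496.7 -204.7  185. ]
 [ 496.7 -209.5  181.7]
 [ 496.7 -214.1  179.3]
 [ 496.7 -219.8  175.2]]
slope deg 22.3 [ 2.4 52.2 29.4] [10.17 -0.82  0.27] [ 496.6 -226.7  210.8] 31.2
```

View pics/wt.png

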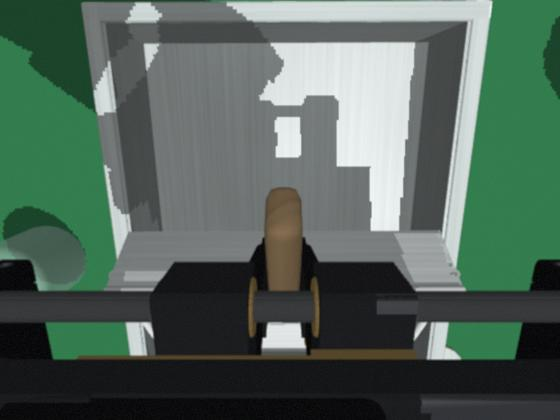

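Request:
play_rows --targets '[{"linear": [5, 0, 0], "turn": 0}, {"linear": [10, 0, -1], "turn": 0}, {"linear": [20, 0, -3], "turn": 0}, {"linear": [30, 0, -4], "turn": 0}, {"linear": [40, 0, -5], "turn": 0}, {"linear": [50, 0, -6], "turn": 0}, {"linear": [60, 0, -7], "turn": 0}, {"linear": [60, 0, -7], "turn": 0}]'

```text
t: 32.2
eef_pos: [497.0, -172.5, 216.4]
tcp_rot: [3.141, 0.0, 1.572]
ft_force: [-0.4, 0.5, -2.3]
opening: 0.145
```

```bash
python3 - <<'E'
from h import *
tilt()
p,d,c=snap('top','t7'); cv2.imwrite('pics/t7z.png',cv2.resize(p[170:290,290:450,::-1],None,fx=5,fy=5))
E
```

```text
[[ 497.  -127.5  183.1]
 [ 497.1 -129.8  186.4]
 [ 497.1 -131.8  190.2]
 [ 496.9 -134.   193.1]
 [ 497.1 -136.2  195.5]
 [ 497.1 -138.9  196.2]
 [ 497.3 -142.1  195.6]
 [ 497.1 -146.2  193.2]
 [ 497.1 -150.7  190.4]
 [ 497.1 -155.4  187.3]
 [ 497.1 -160.4  184.3]
 [ 497.2 -165.6  181.3]]
slope deg 19.8 [-0.4 -0.5 -2.4] [ 0.17 -0.1   0.03] [ 497.1 -173.   216.3] 32.25
```

View pics/t7z.png

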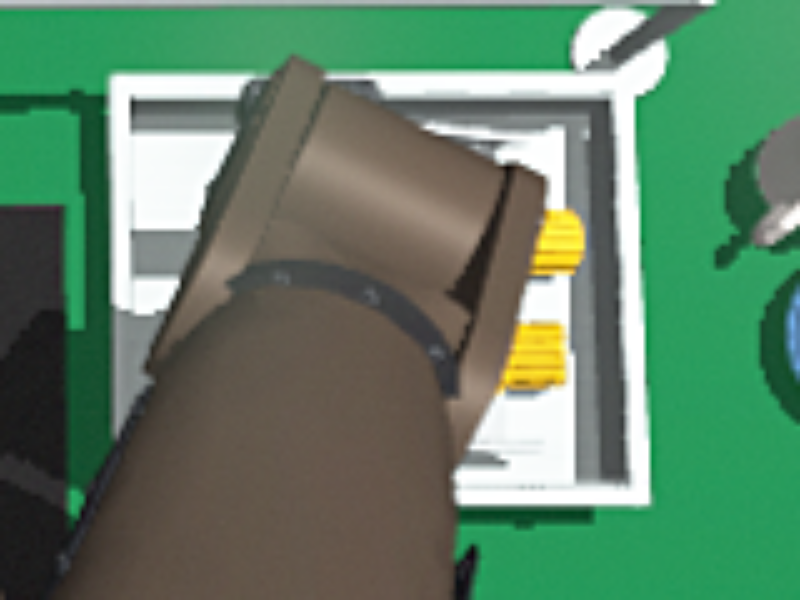

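Request:
play_rows --targets '[{"linear": [5, 0, -5], "turn": 0}, {"linear": [10, 0, -15], "turn": 0}, {"linear": [20, 0, -35], "turn": 0}, {"linear": [30, 0, -60], "turn": 0}, {"linear": [35, 0, -85], "turn": 0}, {"linear": [35, 0, -105], "turn": 0}, {"linear": [35, 0, -110], "turn": 0}, {"linear": [35, 0, -110], "turn": 0}]'

```text
t: 33.3
eef_pos: [496.8, -138.1, 326.2]
tcp_rot: [3.141, 0.0, 1.571]
ft_force: [0.2, 0.6, -2.7]
opening: 0.145
```

```bash
python3 - <<'E'
from h import *
tilt()
p,d,c=snap('top','t8'); cv2.imwrite('pics/t8z.png',cv2.resize(p[170:290,290:450,::-1],None,fx=5,fy=5))
p,d,c=snap('side','s8')
E
```

```text
[[ 496.6  -93.2  292.7]
 [ 497.   -95.3  296.4]
 [ 497.   -97.5  299.8]
 [ 497.   -99.5  303.1]
 [ 496.8 -101.7  305.7]
 [ 496.9 -104.5  306.2]
 [ 496.9 -107.9  305.2]
 [ 496.9 -111.8  303.3]
 [ 497.  -116.4  300.1]
 [ 497.  -120.8  297.6]
 [ 497.  -125.9  294.4]
 [ 497.  -131.1  291.4]]
slope deg 19.5 [ 0.3  0.5 -2.1] [ 0.23 -0.13 -0.04] [ 496.8 -138.1  325.8] 33.35
```

View pics/t8z.png

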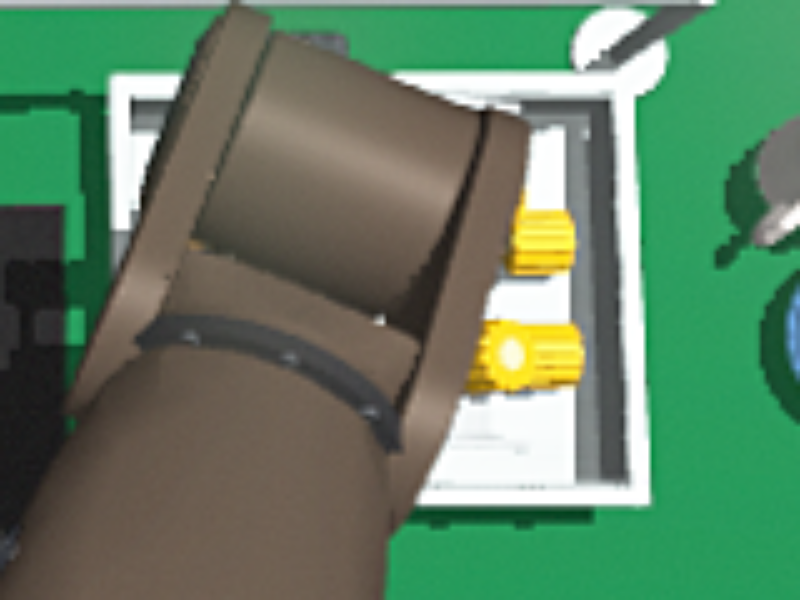

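View pics/s8.png

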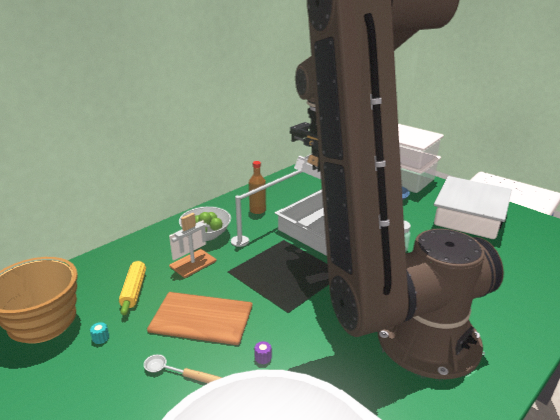

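Request:
play_rows --targets '[{"linear": [40, -8, 0], "turn": 0}, {"linear": [90, -20, 0], "turn": 0}, {"linear": [140, -31, 20], "turn": 0}, {"linear": [190, -42, 40], "turn": 0}, {"linear": [240, -53, 60], "turn": 0}, {"linear": [280, -62, 80], "turn": 0}, {"linear": [305, -67, 90], "turn": 0}, {"linear": [312, -67, 90], "turn": 0}, {"linear": [312, -67, 90], "turn": 0}, {"linear": [312, -67, 90], "turn": 0}]'

```text
t: 34.7
eef_pos: [430.3, 173.0, 236.5]
tcp_rot: [3.141, 0.0, 1.57]
ft_force: [-0.8, -0.7, -0.8]
opening: 0.146
```

```bash
python3 - <<'E'
from h import *
tilt()
p,d,c=snap('top','t9'); cv2.imwrite('pics/t9z.png',cv2.resize(p[170:290,220:430,::-1],None,fx=3.8,fy=3.8))
P=cloud('top',d,c); hsv=cv2.cvtColor(p,cv2.COLOR_RGB2HSV)
m=(cv2.inRange(hsv,(20,100,120),(36,255,255))>0); m[:,:300]=False
print('max z',P[m][:,2].max(), np.percentile(P[m][:,2],[50,90,98]))
for ce,a,b in blobs(m,10): print(ce,a,b)
E
```

```text
[[428.4 260.9  14.3]
 [423.  254.1  14.3]
 [430.4 218.  203.2]
 [430.6 215.7 206.2]
 [430.4 213.7 210.1]
 [430.5 211.6 213.3]
 [430.5 209.5 215.9]
 [430.5 206.8 216.7]
 [430.3 203.4 215.6]
 [430.5 199.1 212.9]
 [430.5 194.8 210.4]
 [430.5 190.2 207.6]]
slope deg 8.4 [ 0.3  0.  -2.1] [ 0.08 -0.08  0.01] [430.3 173.  236.5] 34.75
max z 1322.490081376017 [38.97705716 44.3914566  48.40018616]
[373.8 217. ] 155 [368 211  13  13]
[397.9 218. ] 163 [392 212  13  13]
[399.7 240.7] 160 [393 234  14  14]
[375.2 245. ] 155 [369 239  13  13]
```

View pics/t9z.png

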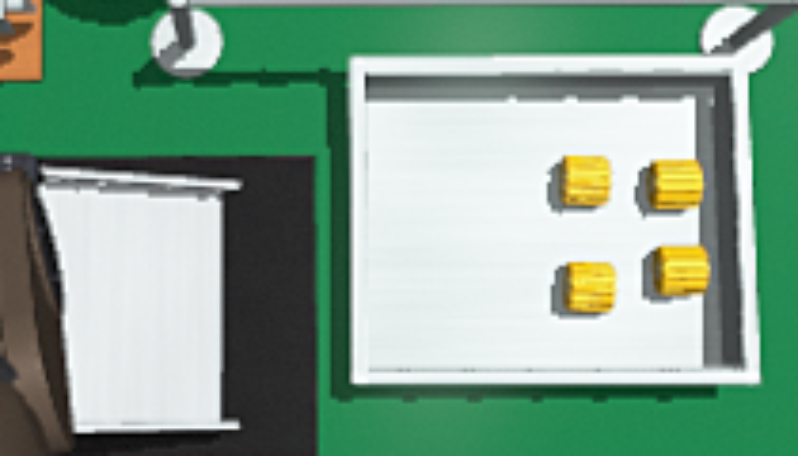

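Request:
play_rows --targets '[{"linear": [-25, 0, 0], "turn": 0}, {"linear": [-50, 0, 5], "turn": 0}, {"linear": [-50, 0, 20], "turn": 0}, {"linear": [-50, 0, 30], "turn": 0}, {"linear": [-48, 0, 36], "turn": 0}, {"linear": [-42, 0, 43], "turn": 0}, {"linear": [-35, 0, 50], "turn": 0}, {"linear": [-30, 0, 57], "turn": 0}, {"linear": [-25, 0, 64], "turn": 0}, {"linear": [-21, 0, 72], "turn": 0}, {"linear": [-17, 0, 80], "turn": 0}, {"linear": [-13, 0, 88], "turn": 0}, {"linear": [-9, 0, 96], "turn": 0}, {"linear": [-6, 0, 104], "turn": 0}, {"linear": [-3, 0, 112], "turn": 0}, {"linear": [-1, 0, 120], "turn": 0}, {"linear": [1, 0, 127], "turn": 0}, {"linear": [1, 0, 127], "turn": 0}]'

```text
t: 37.05
eef_pos: [429.8, 174.7, 108.6]
tcp_rot: [-3.141, 0.0, 1.571]
ft_force: [-0.4, 0.7, -1.7]
opening: 0.148
```

```bash
python3 - <<'E'
from h import *
tilt()
floorfit(-5,45,(350,520,-40,140))
E
```

```text
[[427.8 257.3  13.1]
 [424.8 253.2  12.3]
 [429.6 220.4  63.5]
 [429.6 218.4  69.5]
 [429.8 215.4  70.6]
 [429.9 212.   70.5]
 [429.9 208.6  70.3]
 [429.9 205.2  70.3]
 [429.9 201.7  70.4]
 [429.9 198.   69.8]
 [430.1 194.4  69.7]
 [429.9 190.8  69.7]]
slope deg -1.8 [-0.5 -0.  -1.1] [ 0.07 -0.2   0.09] [429.8 174.7 108.9] 37.1
plane dz/dx,dz/dy [-0.     0.045] n 2732 rms 2.44 z at mean 8.9 [433.7  54.6   8.9]
```

Request:
play_rows --targets '[{"linear": [0, 0, 3], "turn": 0}, {"linear": [0, 0, 6], "turn": 0}, {"linear": [0, 0, 8], "turn": 0}, {"linear": [0, 0, 8], "turn": 0}]'

```text
t: 37.65
eef_pos: [430.0, 174.7, 101.1]
tcp_rot: [-3.141, 0.0, 1.571]
ft_force: [-0.1, 0.9, 0.5]
opening: 0.146
```

Request:
play_rows --hand 45 --targets '[{"linear": [0, 0, 0], "turn": 0}, {"linear": [0, 0, 0], "turn": 0}, {"linear": [0, 0, 0], "turn": 0}, {"linear": [0, 0, 0], "turn": 0}, {"linear": [0, 0, -30], "turn": 0}, {"linear": [0, 0, -80], "turn": 0}, {"linear": [0, 0, -130], "turn": 0}, {"linear": [0, 0, -170], "turn": 0}, {"linear": [60, 50, -190], "turn": 0}, {"linear": [100, 100, -190], "turn": 0}, {"linear": [120, 100, -190], "turn": 0}, {"linear": [120, 100, -190], "turn": 0}]'

```text
t: 39.15
eef_pos: [530.3, 296.3, 290.4]
tcp_rot: [-3.141, 0.0, 1.573]
ft_force: [-0.6, -0.7, -0.7]
opening: 0.47
```

```bash
python3 - <<'E'
from h import *
floorfit(-5,25,(350,520,-20,140))
p=cv2.imread('pics/tf.png'); cv2.imwrite('pics/t10z.png',cv2.resize(p[150:310,130:330],None,fx=3.75,fy=3.75))
go(654,227,240,1.571)
E
```

```text
plane dz/dx,dz/dy [-0.001  0.001] n 2680 rms 2.49 z at mean 5.1 [433.1  59.5   5.1]
pos [529.7 295.2 290.5] rot [-3.140e+00  1.000e-03  1.572e+00] -> linear [-68.3 124.3  50.4] turn 0.001 t 39.2
```

View pics/t10z.png

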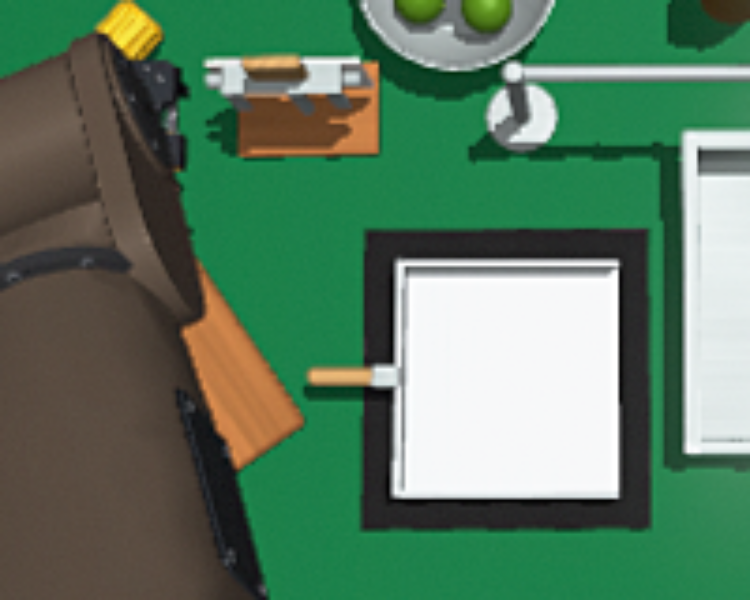

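```bash
python3 - <<'E'
from h import *
p,d,c=snap('top','t11'); P=cloud('top',d,c); hsv=cv2.cvtColor(p,cv2.COLOR_RGB2HSV)
b=(P[...,2]>160)&(P[...,2]<185)&(P[...,0]>630)&(P[...,0]<690)&(P[...,1]>180)&(P[...,1]<280)
Q=P[b]; print('tab',len(Q),Q.mean(0),Q.min(0),Q.max(0)); print(cv2.minAreaRect(Q[:,:2].astype(np.float32)))
vv,uu=np.where(b); print(uu.min(),uu.max(),vv.min(),vv.max())
for rng in ((100,140),):
    k=(P[...,2]>rng[0])&(P[...,2]<rng[1])&(P[...,0]>630)&(P[...,0]<690)&(P[...,1]>150)&(P[...,1]<310)
    Q=P[k];print(len(Q),Q.min(0),Q.max(0))
brown=(hsv[...,0]>5)&(hsv[...,0]<22)&(hsv[...,1]>70); 
for v in range(163,174): print(v,''.join('#' if brown[v,u] else '.' for u in range(182,235)), P[v,206].round(0))
E
```

```text
tab 72 [657.0200585  231.07039725 169.46254595] [652.36167519 210.838861   160.08795326] [662.77497937 251.63023779 176.18677673]
((657.5390625, 231.22998046875), (40.75454330444336, 10.422438621520996), 89.03741455078125)
195 210 165 169
307 [642.51475271 172.1690044  100.46068185] [671.87151189 292.66732539 138.66315798]
163 ..................................................... [713. 256.  -5.]
164 ..................................................... [708. 254.   1.]
165 ..................##########......................... [662. 221. 172.]
166 .............###############...................##.... [658. 220. 174.]
167 .............################...............#####.... [656. 220. 172.]
168 .............################................####.... [654. 221. 170.]
169 ..............################................###.... [653. 222. 162.]
170 ...............##############.................###.... [653. 225. 149.]
171 ...............................................##.... [653. 228. 134.]
172 ...............................................##.... [652. 229. 126.]
173 .......................................##########.... [649. 229. 128.]
```

```bash
python3 - <<'E'
from h import *
go(656.5,231,290,1.571);go(656.5,231,214,1.571)
E
```

```text
pos [529.4 294.5 290.7] rot [-3.140e+00  1.000e-03  1.571e+00] -> linear [-63.6 127.    0.6] turn 0.0 t 39.25
pos [529.4 294.5 290.7] rot [-3.140e+00  1.000e-03  1.571e+00] -> linear [-63.5 127.1  76.6] turn 0.0 t 39.25
```

Request:
play_rows --targets '[{"linear": [-25, 50, 0], "turn": 0}, {"linear": [-50, 100, 0], "turn": 0}, {"linear": [-64, 127, 0], "turn": 0}, {"linear": [-64, 127, 0], "turn": 0}, {"linear": [-64, 127, 0], "turn": 0}]'

```text
t: 39.88
eef_pos: [656.1, 230.4, 291.3]
tcp_rot: [-3.141, 0.0, 1.57]
ft_force: [-0.1, 0.3, -0.1]
opening: 0.473
```

```bash
python3 - <<'E'
from h import *
p,d,c=snap('side','s11'); cv2.imwrite('pics/s11z.png',cv2.resize(p[140:290,140:290,::-1],None,fx=4,fy=4))
p,d,c=snap('wrist','w11')
P=cloud('wrist',d,c); hsv=cv2.cvtColor(p,cv2.COLOR_RGB2HSV)
go(656.5,231,214,1.571)
E
```

```text
pos [656.  231.1 291.6] rot [-3.142 -0.     1.571] -> linear [-0.1  0.5 77.6] turn 0.0 t 39.975
```

View pics/s11z.png

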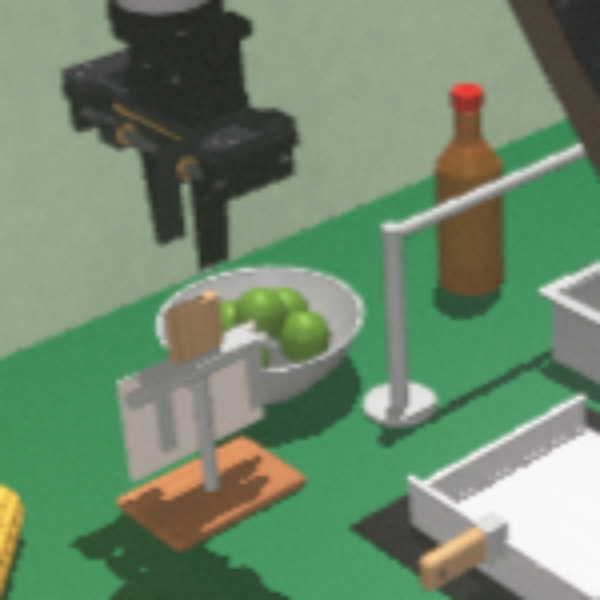

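View pics/w11.png

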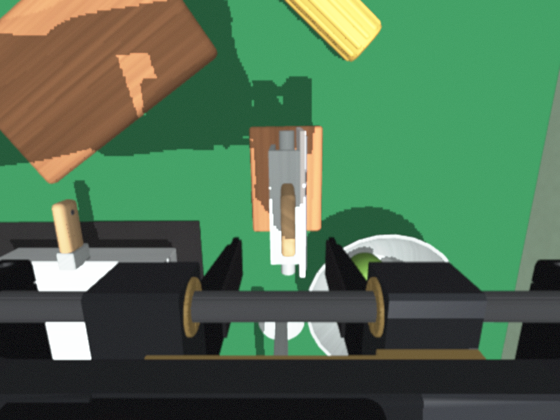

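```bash
python3 - <<'E'
from h import *
for a in ((287,185),(288,236),(288,255)): print(cast('wrist',*a,173).round(1))
p=cv2.imread('pics/w11.png')
cv2.imwrite('pics/w11z.png',cv2.resize(p[120:290,210:350],None,fx=4,fy=3.5))
E
```

```text
[658.  263.1 173. ]
[658.7 228.7 173. ]
[658.8 215.2 173. ]
```

View pics/w11z.png

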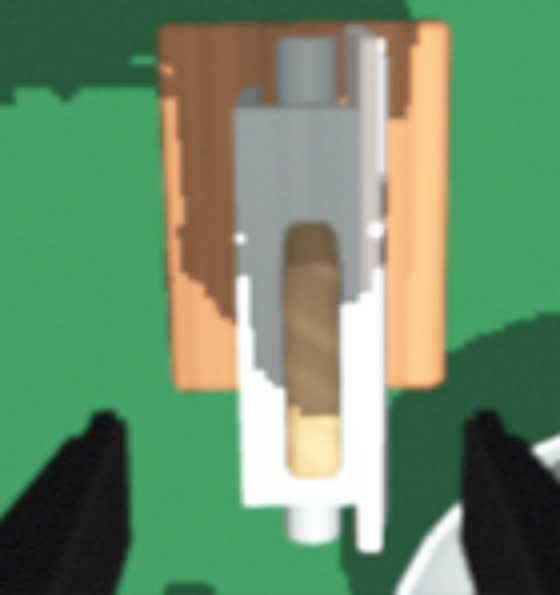

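Request:
play_rows --targets '[{"linear": [0, 1, 30], "turn": 0}, {"linear": [0, 1, 60], "turn": 0}, {"linear": [0, 1, 77], "turn": 0}, {"linear": [0, 1, 77], "turn": 0}, {"linear": [0, 1, 77], "turn": 0}]'

```text
t: 40.6
eef_pos: [658.2, 231.0, 215.4]
tcp_rot: [3.14, -0.0, 1.571]
ft_force: [0.2, 0.2, 0.5]
opening: 0.474
```

Request:
play_rows --hand 2 --targets '[{"linear": [0, 0, 0], "turn": 0}, {"linear": [0, 0, 0], "turn": 0}, {"linear": [0, 0, 0], "turn": 0}, {"linear": [0, 0, 0], "turn": 0}, {"linear": [0, 0, 0], "turn": 0}, {"linear": [0, 0, 0], "turn": 0}, {"linear": [0, 0, 0], "turn": 0}]'

```text
t: 41.48
eef_pos: [658.0, 230.7, 214.2]
tcp_rot: [3.141, 0.0, 1.571]
ft_force: [0.8, -0.5, 0.4]
opening: 0.102
```

```bash
python3 - <<'E'
from h import *
s=env.state();print(s['ft_force'],s['moment'],s['eef_pos'])
p,d,c=snap('side','s12'); cv2.imwrite('pics/s12z.png',cv2.resize(p[140:290,140:290,::-1],None,fx=4,fy=4))
p,d,c=snap('wrist','w12')
E
```

```text
[ 0.78750057 -0.4603053   0.43777672] [-0.17518736 -0.17051373 -0.0227558 ] [658.01889318 230.72131972 214.24513357]
```

View pics/s12z.png

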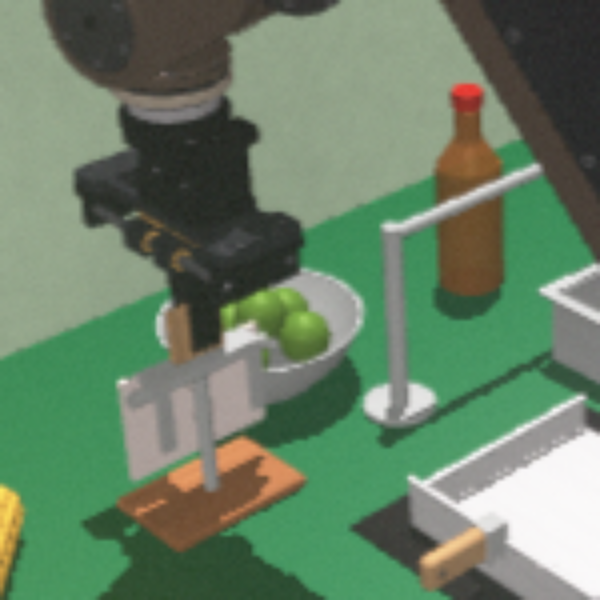

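View pics/w12.png

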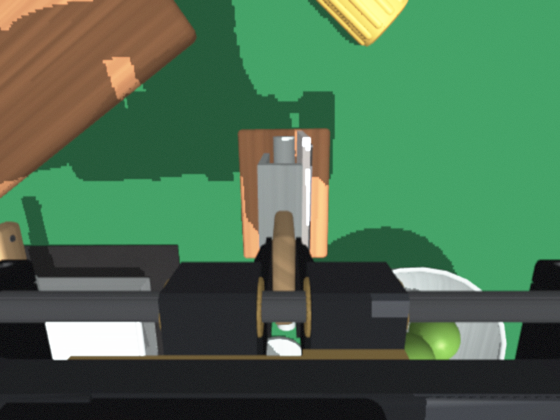

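```bash
python3 - <<'E'
from h import *
for a in ((283,212),(283,150),(283,163),(306,140)): print(cast('wrist',*a,173 if a[1]==212 else 121).round(1))
for a in ((173.5,307.5),(190,302)): print(0)
# hook plate far edge (z ~ 125 card top) , foot edge (v=130,z=10)
print(cast('wrist',283,129,10).round(1),cast('wrist',283,256,10).round(1))
p,d,c=snap('top','t12'); cv2.imwrite('pics/t12z.png',cv2.resize(p[140:200,160:300,::-1],None,fx=5.5,fy=5.5))
E
```

```text
[657.6 267.1 173. ]
[657.6 287.3 121. ]
[657.6 280.2 121. ]
[670.  292.6 121. ]
0
0
[657.6 294.2  10. ] [657.3 177.   10. ]
```

View pics/t12z.png

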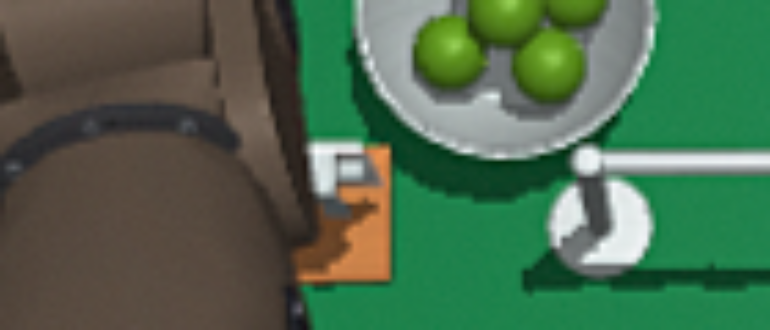

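```bash
python3 - <<'E'
from h import *
go(653,-33.5,355,1.571)
E
```

```text
pos [658.  230.7 214.3] rot [3.141 0.    1.571] -> linear [-264.2   -5.  -140.7] turn -0.0 t 41.625
```

Request:
play_rows --targets '[{"linear": [0, 0, -5], "turn": 0}, {"linear": [0, 0, -15], "turn": 0}, {"linear": [0, 0, -30], "turn": 0}, {"linear": [0, 0, -50], "turn": 0}, {"linear": [0, 0, -75], "turn": 0}, {"linear": [0, 0, -100], "turn": 0}, {"linear": [0, 0, -125], "turn": 0}, {"linear": [0, 0, -140], "turn": 0}, {"linear": [-20, 0, -141], "turn": 0}, {"linear": [-50, -1, -141], "turn": 0}, {"linear": [-85, -2, -141], "turn": 0}, {"linear": [-120, -3, -141], "turn": 0}, {"linear": [-155, -4, -141], "turn": 0}, {"linear": [-190, -5, -141], "turn": 0}, {"linear": [-225, -5, -141], "turn": 0}, {"linear": [-250, -5, -141], "turn": 0}, {"linear": [-264, -5, -141], "turn": 0}, {"linear": [-264, -5, -141], "turn": 0}, {"linear": [-264, -5, -141], "turn": 0}]'

```text
t: 44.0
eef_pos: [652.9, -32.6, 355.0]
tcp_rot: [-3.141, -0.0, 1.571]
ft_force: [-0.1, 0.6, -1.6]
opening: 0.104
```

```bash
python3 - <<'E'
from h import *
s=env.state();print(s['ft_force'],s['moment'],s['eef_pos'])
p,d,c=snap('side','s13'); cv2.imwrite('pics/s13z.png',cv2.resize(p[80:280,140:340,::-1],None,fx=3,fy=3))
p,d,c=snap('wrist','w13'); np.save('w13.npy',d)
P=cloud('wrist',d,c)
print('cam',(-c['R'].T@c['t']).round(1))
for v in range(100,260,12):
    k=(np.abs(P[v,:,2]-164)<10); 
    if k.any(): print(v,np.where(k)[0][[0,-1]],P[v][k].mean(0).round(1))
E
```

```text
[-0.1124682   0.58811483 -1.59133676] [-0.04674856 -0.09781529 -0.03176868] [652.87652216 -32.63625679 355.02225742]
cam [652.6  42.3 447.2]
100 [274 292] [652.4  54.  167.7]
112 [277 290] [652.8  44.9 164.5]
124 [277 290] [652.8  35.6 164.7]
136 [277 290] [652.8  26.  164.1]
148 [277 290] [652.7  16.2 164.2]
160 [277 290] [652.7   6.3 164.4]
```

View pics/s13z.png

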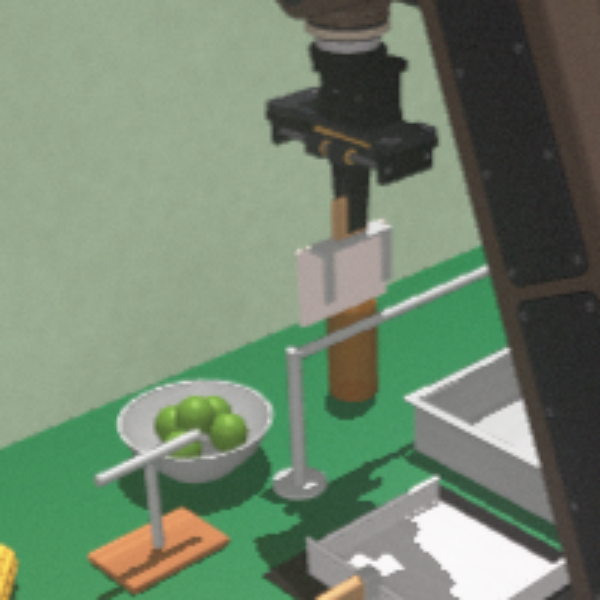

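View pics/w13.png

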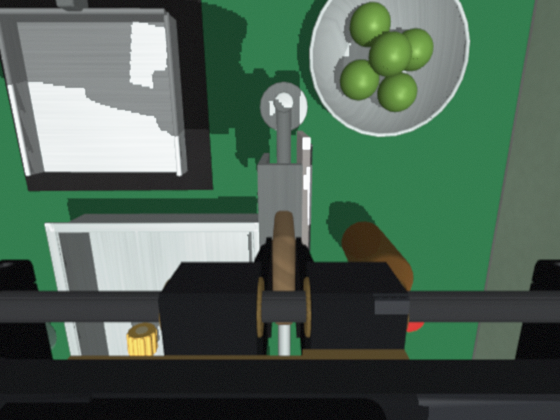

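```bash
python3 - <<'E'
from h import *
p=cv2.imread('pics/top0.png'); hsv=cv2.cvtColor(p,cv2.COLOR_BGR2HSV); d=np.load('top0.npy');P=cloud('top',d)
r=((hsv[...,0]<5)|(hsv[...,0]>175))&(hsv[...,1]>150); r[:,:310]=0; r[:,350:]=0; r[160:]=0
print(P[r][:,:].mean(0)); 
E
```

```text
[ 761.39866472 -127.67102266  188.4260041 ]
```

Request:
play_rows --targets '[{"linear": [0, 0, 10], "turn": 0}, {"linear": [0, 0, 25], "turn": 0}, {"linear": [0, 0, 40], "turn": 0}, {"linear": [0, 0, 50], "turn": 0}, {"linear": [0, 0, 60], "turn": 0}, {"linear": [0, 0, 70], "turn": 0}, {"linear": [0, 0, 80], "turn": 0}, {"linear": [0, 0, 86], "turn": 0}, {"linear": [0, 0, 90], "turn": 0}, {"linear": [0, 0, 90], "turn": 0}]'

```text
t: 45.35
eef_pos: [653.0, -33.3, 265.1]
tcp_rot: [-3.142, 0.0, 1.571]
ft_force: [-0.0, -0.4, -1.3]
opening: 0.103
```

Request:
play_rows --targets '[{"linear": [0, 0, 2], "turn": 0}, {"linear": [0, 0, 4], "turn": 0}, {"linear": [0, 0, 5], "turn": 0}, {"linear": [0, 0, 6], "turn": 0}, {"linear": [0, 0, 6.5], "turn": 0}, {"linear": [0, 0, 6.5], "turn": 0}, {"linear": [0, 0, 6.5], "turn": 0}]'

```text
t: 46.22
eef_pos: [653.0, -33.2, 259.2]
tcp_rot: [3.141, 0.0, 1.571]
ft_force: [-1.8, 0.1, 6.0]
opening: 0.101
```

```bash
python3 - <<'E'
from h import *
s=env.state();print(s['ft_force'],s['moment'],s['eef_pos'])
p,d,c=snap('side','s14'); cv2.imwrite('pics/s14z.png',cv2.resize(p[120:270,190:340,::-1],None,fx=4,fy=4))
p,d,c=snap('wrist','w14')
E
```

```text
[-1.8086482   0.11980366  6.00877689] [0.00162402 0.37106636 0.03968176] [652.98875116 -33.23307274 259.17780251]
```

View pics/s14z.png

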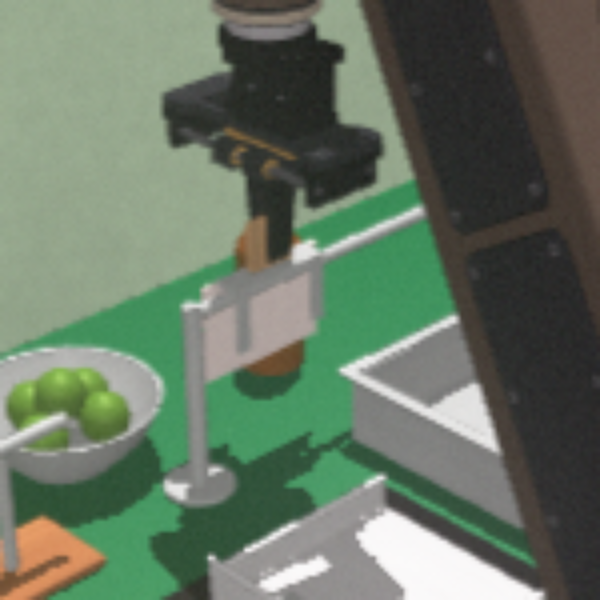

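View pics/w14.png

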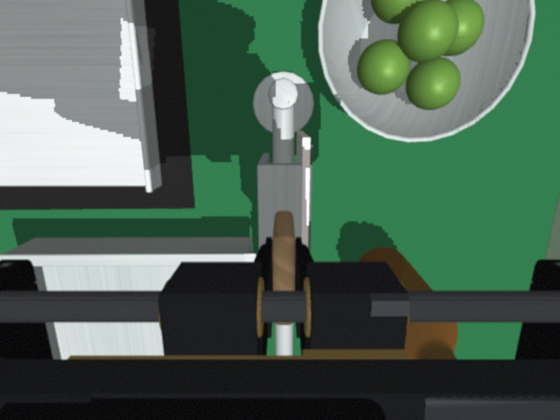

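Request:
play_rows --targets '[{"linear": [-5, 0, -0.5], "turn": 0}, {"linear": [-18, 0, -0.5], "turn": 0}, {"linear": [-34, 0, -0.5], "turn": 0}, {"linear": [-50, 0, -0.5], "turn": 0}, {"linear": [-66, 0, -0.5], "turn": 0}, {"linear": [-82, 0, -0.5], "turn": 0}, {"linear": [-98, 0, -0.5], "turn": 0}, {"linear": [-114, 0, -0.5], "turn": 0}, {"linear": [-130, 0, -0.5], "turn": 0}, {"linear": [-146, 0, -0.5], "turn": 0}, {"linear": [-162, 0, -0.5], "turn": 0}, {"linear": [-178, 0, -0.5], "turn": 0}, {"linear": [-194, 0, -0.5], "turn": 0}, {"linear": [-204, 0, -0.5], "turn": 0}, {"linear": [-209, 0, -0.5], "turn": 0}, {"linear": [-209, 0, -0.5], "turn": 0}, {"linear": [-209, 0, -0.5], "turn": 0}]'

```text
t: 48.45
eef_pos: [653.0, -242.4, 259.3]
tcp_rot: [3.141, 0.001, 1.571]
ft_force: [0.3, -1.8, 1.8]
opening: 0.106
```

```bash
python3 - <<'E'
from h import *
s=env.state();print(s['ft_force'],s['moment'],s['eef_pos'],s['opening'])
p,d,c=snap('wrist','w15')
E
```

```text
[ 0.25089137 -1.78240965  1.77090919] [-0.41882925 -0.08405562 -0.04647924] [ 652.9825176  -242.38993708  259.25774337] 0.10606577117556021
```

View pics/w15.png

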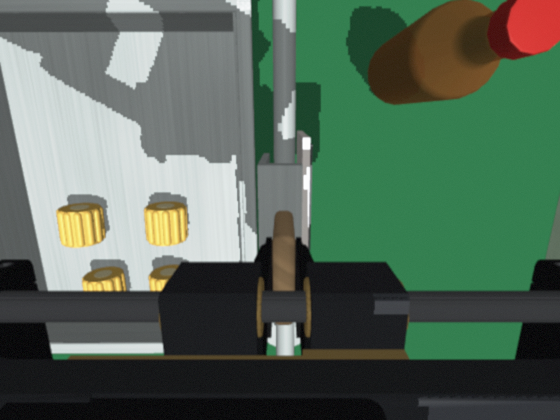

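Request:
play_rows --hand 40 --targets '[{"linear": [0, 0, 0], "turn": 0}, {"linear": [0, 0, 0], "turn": 0}, {"linear": [0, 0, 0], "turn": 0}, {"linear": [0, 0, 0], "turn": 0}, {"linear": [0, 0, -15], "turn": 0}, {"linear": [0, 0, -50], "turn": 0}, {"linear": [0, 0, -100], "turn": 0}, {"linear": [0, 0, -130], "turn": 0}, {"linear": [60, -20, -130], "turn": 0}, {"linear": [120, -40, -130], "turn": 0}, {"linear": [180, -60, -130], "turn": 0}, {"linear": [240, -80, -130], "turn": 0}, {"linear": [300, -100, -130], "turn": 0}, {"linear": [350, -100, -130], "turn": 0}, {"linear": [370, -100, -130], "turn": 0}, {"linear": [370, -100, -130], "turn": 0}, {"linear": [370, -100, -130], "turn": 0}]'

```text
t: 50.62
eef_pos: [553.2, 126.7, 389.4]
tcp_rot: [3.141, 0.0, 1.57]
ft_force: [0.8, -0.1, -0.6]
opening: 0.419
```

```bash
python3 - <<'E'
from h import *
p,d,c=snap('top','t16'); np.save('t16.npy',d)
cv2.imwrite('pics/t16z.png',cv2.resize(p[140:290,230:440,::-1],None,fx=3.8,fy=3.8))
P=cloud('top',d,c)
b=(P[...,2]>195)&(P[...,2]<235)&(P[...,0]>630)&(P[...,0]<680)&(P[...,1]>-300)&(P[...,1]<-180); Q=P[b]
print('tab',len(Q),Q.min(0),Q.max(0),Q.mean(0))
b=(P[...,2]>160)&(P[...,2]<190)&(P[...,0]>659)&(P[...,0]<680)&(P[...,1]>-340)&(P[...,1]<-140); Q=P[b]
print('card',len(Q),Q.min(0),Q.max(0),Q.mean(0))
k=floorfit(-5,25,(350,520,-20,140))
p,d,c=snap('side','s16'); cv2.imwrite('pics/s16z.png',cv2.resize(p[120:320,200:440,::-1],None,fx=3.2,fy=3))
print(env.state()['eef_pos'],env.state()['ft_force'],env.state()['t'])
E
```

```text
tab 84 [ 645.25121165 -261.56764891  196.81500469] [ 654.43322957 -217.86635099  223.30915574] [ 648.8748144  -238.90065453  211.86021039]
card 53 [ 660.0065754  -300.52238629  164.13091265] [ 666.02675152 -180.00458125  177.37296668] [ 663.14759308 -233.74834751  170.83598508]
plane dz/dx,dz/dy [-0.003 -0.001] n 2063 rms 2.48 z at mean 4.9 [434.1  40.4   4.9]
[553.20425812 126.56552518 389.2240917 ] [-0.54482941 -0.23289322  0.17256499] 50.775
```

View pics/t16z.png

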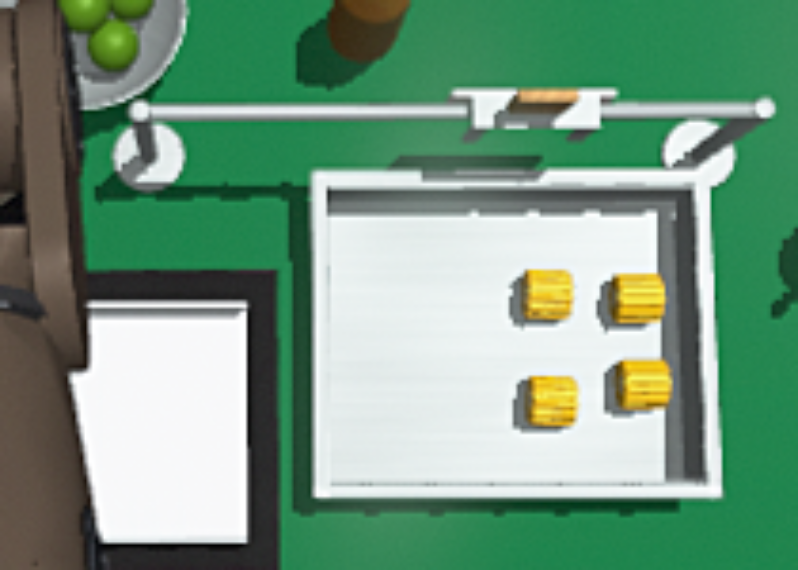

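View pics/s16z.png

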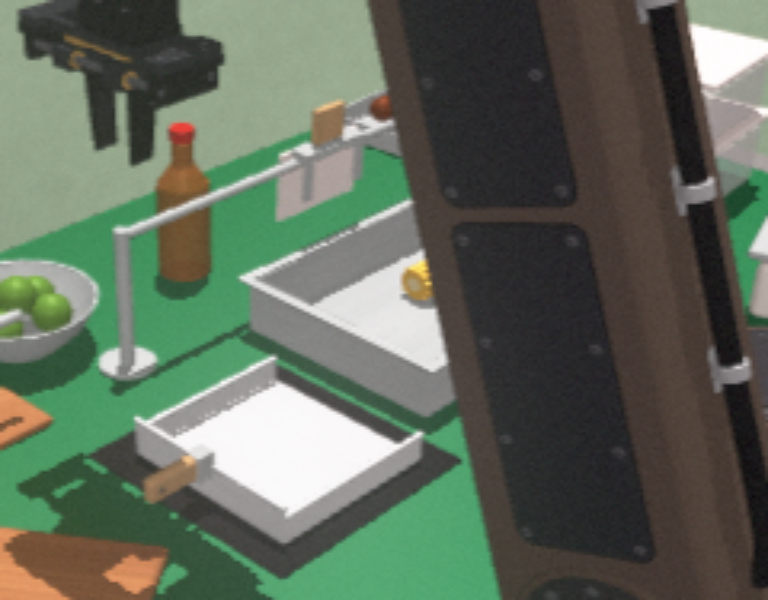

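Request:
play_rows --targets '[{"linear": [0, 0, 0], "turn": 0}, {"linear": [0, 0, 0], "turn": 0}, {"linear": [0, 0, 0], "turn": 0}, {"linear": [0, 0, 0], "turn": 0}, {"linear": [0, 0, 0], "turn": 0}, {"linear": [0, 0, 0], "turn": 0}, {"linear": [0, 0, 0], "turn": 0}, {"linear": [0, 0, 0], "turn": 0}]'

```text
t: 51.78
eef_pos: [553.0, 127.8, 389.2]
tcp_rot: [3.142, 0.0, 1.571]
ft_force: [0.9, 0.3, -0.0]
opening: 0.419
```

```bash
python3 - <<'E'
from h import *
p,d,c=snap('top','t17'); q=cv2.imread('pics/t16.png')[:,:,::-1]
print('changed px since last',(np.abs(p.astype(int)-q).max(2)>60)[:, 230:450].sum())
print(env.job_done())
E
```

```text
changed px since last 52
the job is handed in; nothing more can be done
None
```

The job is finished and handed in at about 52 s of the 208 s allowed; no verdict was reported.

- **Corn:** There were four pieces. I put them all on the tray and carried it level to the pan. I pressed its nose against the pan's far wall until the tray pivoted in the grip to about 33° nose-down, then drew it back so the pieces slid out. The last top view shows all four lying inside the pan.
- **Tray:** It is back on its mat, with a floor-fit slope of 0.003 or less. By eye its middle is within about 10 mm of the mat's.
- **Sign:** I hooked it over the bare end of the rail, about 210 mm along the rail from the pan's middle, and slid it along while seated. The card spans y = -300.5 to -180.0 mm, so its middle is at -240.3 mm against the pan's -240.5 mm. The card faces the customers and the tab top is at the expected height.

Things to note:
- **Tray knocked:** It had shifted about 10 mm by the time the corn was loaded, so I measured it again before gripping it.
- **Push force:** The wrist force reached about 60 N while tipping, against a limit of 120 N.
- **Tray nose:** During the tipping I worked out its position at about 18 mm short of the far wall, probably because the corn touched the wall first.
- **Sign tilt:** The tab looked tilted back by a few degrees in the top view, inside the 0.3 rad limit.
- **At rest:** I did not measure speeds. A comparison of two top views about 1 s apart showed 52 pixels changed over the tray, pan and rail area. I did not look at where, and took it as noise.
- **Other objects:** I did not measure whether the bottle, jar, cup and the rest stayed put. They looked undisturbed in the pictures.

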